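# Chuck lamp housings and read their code labels

## Robot

A 6-joint arm with a two-finger parallel gripper is mounted at the origin on the work surface. World frame = base frame: x ahead of the robot, y to its left, z up, the work surface at z = 0. Lengths are in m, angles in degrees, forces in N, time in s.
With the tool pointing down it reaches from about 0.35 to 0.8 m from the base axis. Payload 7.3 kg.
Tool frame: the origin (TCP) lies midway between the tips of the shut fingers; the grasp point (between the pads) lies 19 mm behind it; z points along the fingers, y is the line along which they close (so a half turn about z gives the same grasp; the last joint's range is limited). The gripper opens to 85 mm and grips with 20 to 120 N. Pads are 22 mm wide; open, the fingers measure 114 mm over their backs; the gripper's body (76 mm by 85 mm) begins 54 mm behind the grasp point. The pads swing forward as they close: fully open they stand 13 mm farther back than shut.
Start: joints at [60.963, 19.595, 87.324, -0, 73.075, -8.365], TCP at [0.185, 0.491, 0.231] pointing down, gripper open.
Joint ranges: [-145.02, 145.02], [-44.19, 115.74], [2.07, 154.8], [-57.11, 237.11], [16.16, 152.29], [-177.93, 177.93]. Speed limits (degrees/s): [147.25, 147.25, 180, 180, 180, 180].

## Interface

Orientations are given as [roll, pitch, yaw] about the fixed x, y, z axes, in that order (R = Rz(yaw) Ry(pitch) Rx(roll)).
In Python, from bench import manip gives the robot as it stands. The module is installed in compiled form; this text tells all that it offers.
- The arm moves only by the shell command python3 -m handwheel 'ROWS' [FORCE]. ROWS is JSON, a list of rows, each a list of 7 numbers: the turn, a rotation vector about the world's x, y, z in degrees, then the shift along the world's x, y, z in mm, then the opening, from 0 (shut) to 1 (fully open). In form: [[ax, ay, az, x, y, z, jaw], ...]. A call has 1 to 8 rows; each row is the pose to reach, as a shift and turn from the pose commanded when the call began; what a row does not reach only later rows make up. A row lasts 1/12 s, in which the tool goes at most 41.7 mm and 7.16 degrees, less where a joint would pass 70% of its speed; a pose out of reach is approached as far as the arm can. A call with a gripper value outside its range is refused whole. The fingers move at their own pace and stop on an object; FORCE is the grip in N (left out, the last holds). Time passes only in rows, so rows that repeat a pose let the fingers close. It gives the time, the measured TCP pose, the force, the opening and the grip force at its end, in the units of the state.
- manip.sense(): the state, without advancing time (a new reading comes with each control period).
- manip.snapshot(name): name is "scene" or "side" or "wrist"; returns a dict with "color" (400x640x3 uint8, red, green, blue), "z_map" (400x640 float32, m along the optical axis (not along the pixel's ray), 0 where there is no reading), "mtx" (3x3 intrinsics, pixels), "world_to_cam" (4x4, takes a point from world to camera coordinates). Camera axes: x right, y down, z forward; pixel columns grow to the right and rows downward; lengths in m; the calibration is good to about 2 mm. A picture is of the moment at which its call begins.
- manip.job_done(): hands the job in; it is judged then, once.
Trained networks look in the newest picture that a camera, given by its name, has taken for a name from the list of things; names that differ only in an ending like _2 or _b are one class to them, and where a whole thing is asked for, a point or a joint stands for the part that bears it (a point fixed in the world has none). Each returns a list of dicts, best first, with "score" (0 to 1); they miss things now and then, are a little off and sometimes report something else, mostly with a low value. They report only what shows in the picture. A call takes as long as a camera call. They do not tell look-alikes from the thing itself.
- manip.look_for(camera, query): "xyz" ([x, y, z] in m, in world coordinates, good to about 4 mm: the middle of the surface that is visible of it).
- manip.silhouettes(camera, query): "pixels" (400x640 bool, what is visible of it).
- manip.place_of(camera, query): "xyz" ([x, y, z] in m, in world coordinates, good to about 4 mm: a listed point, or the origin of a listed thing).
The state is a dict: "time_s": time; "q": joint angles; "joint_vel": joint speeds; "joint_torque": joint torques, N m; "tool_pos": TCP position; "ee_rot": TCP orientation; "ft_force": force on the tool from outside, world axes, zero at the start; "moment": the same for the moment, N m; "grip_width": opening from 0.0 (shut) to 1.0 (fully open); "gripper_force": force on a finger pad.
Only numpy, scipy, OpenCV 4.12 (cv2) and the standard library are available. Lean on these libraries where they do the work, as an engineer would, in place of code of your own. Each camera call takes 0.05 s, during which the arm holds its last target. There are 200 camera calls.

## Task

Stand each lamp housing on the bench upright in a chuck of its own and turn that chuck's sleeve clockwise by its knob until the jaws hold the housing tight. When all are clamped, take the code reader and hold it still for two seconds with its line of sight on the label of each housing, about 8 cm away, going from the shortest housing to the longest; then lay the reader back flat on the middle of the rubber mat and let go, leaving the housings clamped and any empty chuck turned fully shut. Do not disturb the bottle or the jar.

Things in the scene. Friction and masses are not known exactly. Their poses are not given: they have to be found in the camera images.
- housing_short: The short lamp housing, 65 mm tall, about 0.18 kg, stepped and round: aluminium foot 60 mm in diameter and 30 mm high (held by the jaws), then a white plastic neck 40 mm in diameter up to the flat top (grip it here). The three housings differ only in length (short 65, medium 85, long 105 mm). Origin: centre of the underside, z up. Starts upright on the bench; may be absent.
- housing_short_label (a point): Centre of the black and white code label (25 mm square) on the flat top of the short housing, 65 mm above its underside.
- housing_medium: The medium lamp housing, 85 mm tall, about 0.18 kg, stepped and round: aluminium foot 60 mm in diameter and 30 mm high (held by the jaws), then a white plastic neck 40 mm in diameter up to the flat top (grip it here). The three housings differ only in length (short 65, medium 85, long 105 mm). Origin: centre of the underside, z up. Starts upright on the bench; may be absent.
- housing_medium_label (a point): Centre of the black and white code label (25 mm square) on the flat top of the medium housing, 85 mm above its underside.
- housing_long: The long lamp housing, 105 mm tall, about 0.18 kg, stepped and round: aluminium foot 60 mm in diameter and 30 mm high (held by the jaws), then a white plastic neck 40 mm in diameter up to the flat top (grip it here). The three housings differ only in length (short 65, medium 85, long 105 mm). Origin: centre of the underside, z up. Starts upright on the bench; may be absent.
- housing_long_label (a point): Centre of the black and white code label (25 mm square) on the flat top of the long housing, 105 mm above its underside.
- chuck_left_seat (a point): The left one (+y) of three equal steel chucks fixed to the bench, axis upright. The point: centre of its flat top face, 50 mm above the bench, 124 mm wide, on which a housing stands; z up. Three jaws on the face, 28 mm high, move in together and centre the housing: clear circle 74 mm wide with the sleeve at 0, each jaw moves 6.4 mm per rad. The sleeve under the face bears a lever and knob.
- chuck_left_sleeve (a joint): Turn of the left chuck's sleeve, rad: 0 open; grows clockwise seen from above, closing the jaws; end stop 1.95, fully shut (empty). Starts at 0 to 0.3. On a housing the jaws touch at about 1.1, then it stiffens springily (sprung jaws): pushed hand-tight, with 8 to 12 N at the knob, it goes to 1.3 to 1.5; let go, it settles at about 1.25, tight. Friction 0.25 N m; it stays where left.
- chuck_left_knob (a point): Top centre of the left chuck's knob: a black upright round post, 18 mm in diameter, top 126 mm above the bench, free all round down to its lever 34 mm above the bench. It stands 95 mm from the chuck's axis and goes round with the sleeve (it does not spin on its own). Starts on the robot's side of the chuck.
- chuck_left_jaw0: One of the three jaws of the left chuck: aluminium block 23 x 20 mm, 22 mm high, on the chuck's face. Origin on the chuck's axis when open; x points outwards; it slides along -x to close.
- chuck_mid_seat (a point): The middle one of three equal steel chucks fixed to the bench, axis upright. The point: centre of its flat top face, 50 mm above the bench, 124 mm wide, on which a housing stands; z up. Three jaws on the face, 28 mm high, move in together and centre the housing: clear circle 74 mm wide with the sleeve at 0, each jaw moves 6.4 mm per rad. The sleeve under the face bears a lever and knob.
- chuck_mid_sleeve (a joint): Turn of the mid chuck's sleeve, rad: 0 open; grows clockwise seen from above, closing the jaws; end stop 1.95, fully shut (empty). Starts at 0 to 0.3. On a housing the jaws touch at about 1.1, then it stiffens springily (sprung jaws): pushed hand-tight, with 8 to 12 N at the knob, it goes to 1.3 to 1.5; let go, it settles at about 1.25, tight. Friction 0.25 N m; it stays where left.
- chuck_mid_knob (a point): Top centre of the mid chuck's knob: a black upright round post, 18 mm in diameter, top 126 mm above the bench, free all round down to its lever 34 mm above the bench. It stands 95 mm from the chuck's axis and goes round with the sleeve (it does not spin on its own). Starts on the robot's side of the chuck.
- chuck_mid_jaw0: One of the three jaws of the mid chuck: aluminium block 23 x 20 mm, 22 mm high, on the chuck's face. Origin on the chuck's axis when open; x points outwards; it slides along -x to close.
- chuck_right_seat (a point): The right one (-y) of three equal steel chucks fixed to the bench, axis upright. The point: centre of its flat top face, 50 mm above the bench, 124 mm wide, on which a housing stands; z up. Three jaws on the face, 28 mm high, move in together and centre the housing: clear circle 74 mm wide with the sleeve at 0, each jaw moves 6.4 mm per rad. The sleeve under the face bears a lever and knob.
- chuck_right_sleeve (a joint): Turn of the right chuck's sleeve, rad: 0 open; grows clockwise seen from above, closing the jaws; end stop 1.95, fully shut (empty). Starts at 0 to 0.3. On a housing the jaws touch at about 1.1, then it stiffens springily (sprung jaws): pushed hand-tight, with 8 to 12 N at the knob, it goes to 1.3 to 1.5; let go, it settles at about 1.25, tight. Friction 0.25 N m; it stays where left.
- chuck_right_knob (a point): Top centre of the right chuck's knob: a black upright round post, 18 mm in diameter, top 126 mm above the bench, free all round down to its lever 34 mm above the bench. It stands 95 mm from the chuck's axis and goes round with the sleeve (it does not spin on its own). Starts on the robot's side of the chuck.
- chuck_right_jaw0: One of the three jaws of the right chuck: aluminium block 23 x 20 mm, 22 mm high, on the chuck's face. Origin on the chuck's axis when open; x points outwards; it slides along -x to close.
- reader: Code reader, grey plastic, 0.2 kg, 160 mm long, lying flat on the mat. Origin: under its middle, on its underside; x to its head, z up. Straight handle 32 mm wide (y), x = -75 to 31 mm, 22 to 52 mm above the underside: grip from above at x = 0 to 15 (it balances there). Head 50 mm wide, 52 mm high, at x = 31 to 69, with a black nose whose dark red window looks forward and 45 degrees down.
- reader_eye (a point): Centre of the reader's window, at x = 77, z = 28 mm in the reader's frame. x of this point is the line of sight: forward and 45 degrees down while the reader is level; y is the reader's y. The reader reads a label that lies on this line of sight (within about a centimetre) 50 to 120 mm from the window.
- mat: Black rubber mat 260 x 170 mm, 4 mm thick, fixed to the bench. Origin: centre of its underside; x along its length, z up.
- bottle: Bystander: green glass bottle, 66 mm wide, 200 mm high; origin under its centre.
- jar: Bystander: closed glass jar with white lid, 70 mm wide, 85 mm high; origin under its centre.
Not all that is in view belongs to the job. What is shaped like the part that bears chuck_mid_seat but red is not meant.

How it is judged:
By the outcome, as a careful person would: the job done as asked, in the order asked, and still so for the second after the job is handed in, with the robot touching nothing.
Of housing_short, housing_medium, housing_long only 2 to 3 are there at a start; the rules pass over those that are not, and their reading is None.
At some moment in a run one of housing_short, housing_medium, housing_long may be knocked a few centimetres aside while the robot is not near it.
It also fails if it takes over 208 s, if anything falls off the work surface, if the arm or the gripper's body presses on something with over 40 N, if the wrist force passes 120 N, or if a joint passes its speed limit or range.

## Working session

There is one attempt and no reset: what is moved stays moved. The work goes in short steps, Python scripts to look and compute and a shell command to move; the robot and the scene stay as the last step left them, time stands still between calls to the robot, and variables do not carry over. Pictures are saved under pics/ and viewed, at most 15 in all, crops included, and the job is handed in when it is done.

```bash
mkdir -p pics; cat > h.py <<'E'
from bench import manip
import numpy as np, cv2
def shot(cam,name=None,crop=None,scale=1):
    s=manip.snapshot(cam)
    if name:
        im=cv2.cvtColor(s["color"],cv2.COLOR_RGB2BGR)
        cv2.imwrite(f"pics/{name}.png",im)
    return s
def w(s,u,v,d=None):
    K=s["mtx"]; d=s["z_map"][v,u] if d is None else d
    p=np.array([(u-K[0,2])*d/K[0,0],(v-K[1,2])*d/K[1,1],d,1])
    return (np.linalg.inv(s["world_to_cam"])@p)[:3]
def proj(s,p):
    q=s["world_to_cam"]@np.r_[p,1]; q=s["mtx"]@q[:3]; return q[:2]/q[2]
def find(cam,names,n=3,f="place_of"):
    for k in names:
        for r in getattr(manip,f)(cam,k)[:n]:
            print(cam,k,round(r["score"],2),np.round(r["xyz"],4), np.round(proj(S[cam],r["xyz"])))
S={}
def snap(cam,name=None):
    S[cam]=shot(cam,name); return S[cam]
def st():
    s=manip.sense(); print({k:np.round(s[k],3).tolist() for k in ("time_s","q","tool_pos","ee_rot","ft_force","grip_width","gripper_force")})
E
python3 - <<'E'
from h import *
st()
N=["housing_short","housing_medium","housing_long","chuck_left_seat","chuck_mid_seat","chuck_right_seat","chuck_left_knob","chuck_mid_knob","chuck_right_knob","reader","reader_eye","mat","bottle","jar"]
for c in ("scene","side"):
    snap(c,c+"0"); find(c,N,3)
E
```

```text
{'time_s': 0.0, 'q': [60.963, 19.637, 87.379, 0.003, 73.075, -8.366], 'tool_pos': [0.185, 0.491, 0.231], 'ee_rot': [-179.91, -0.016, 159.328], 'ft_force': [-0.127, -0.002, -0.057], 'grip_width': 1.001, 'gripper_force': 0.0}
scene housing_short 0.23 [0.5664 0.0006 0.1273] [292. 206.]
scene housing_medium 0.93 [ 0.4498 -0.0397 -0.002 ] [319. 214.]
scene housing_medium 0.27 [ 5.663e-01 -3.000e-04  1.252e-01] [292. 206.]
scene housing_long 0.6 [ 0.3994 -0.1745 -0.0036] [310. 187.]
scene chuck_left_seat 0.71 [0.6078 0.2428 0.0517] [325. 283.]
scene chuck_mid_seat 0.72 [ 0.2768 -0.3651  0.0506] [311. 138.]
scene chuck_mid_seat 0.65 [0.6613 0.013  0.0475] [268. 240.]
scene chuck_right_seat 0.85 [ 0.623  -0.2605  0.0476] [241. 186.]
scene chuck_right_seat 0.54 [0.6564 0.0098 0.0494] [269. 238.]
scene chuck_left_knob 0.83 [0.5465 0.1763 0.1278] [330. 240.]
scene chuck_left_knob 0.7 [0.6139 0.2396 0.0518] [323. 283.]
scene chuck_mid_knob 0.81 [ 0.1922 -0.3742  0.1272] [327. 113.]
scene chuck_mid_knob 0.62 [0.5671 0.002  0.1241] [292. 207.]
scene chuck_mid_knob 0.21 [0.6115 0.2382 0.0509] [323.
[... 1052 characters left out ...]

side chuck_mid_seat 0.3 [0.3809 0.258  0.002 ] [277. 180.]
side chuck_right_seat 0.76 [ 0.622  -0.2585  0.056 ] [383. 273.]
side chuck_left_knob 0.65 [0.5393 0.1738 0.1234] [323. 166.]
side chuck_mid_knob 0.83 [0.5657 0.0014 0.1288] [344. 200.]
side chuck_mid_knob 0.67 [ 0.1867 -0.3733  0.123 ] [250. 327.]
side chuck_mid_knob 0.62 [0.3788 0.2592 0.0047] [277. 179.]
side chuck_right_knob 0.63 [ 0.527  -0.2592  0.1232] [355. 268.]
side reader 0.77 [0.3831 0.2568 0.0022] [278. 180.]
side reader_eye 0.86 [0.3372 0.1979 0.0336] [268. 188.]
side mat 0.95 [ 0.3918  0.2748 -0.0025] [279. 177.]
side bottle 0.74 [ 0.5143  0.4819 -0.0044] [299. 136.]
side jar 0.92 [ 0.5136 -0.4754  0.0028] [369. 351.]
```

View pics/scene0.png

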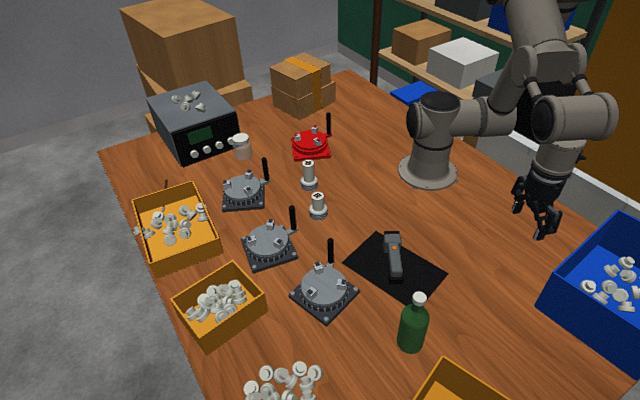

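View pics/side0.png

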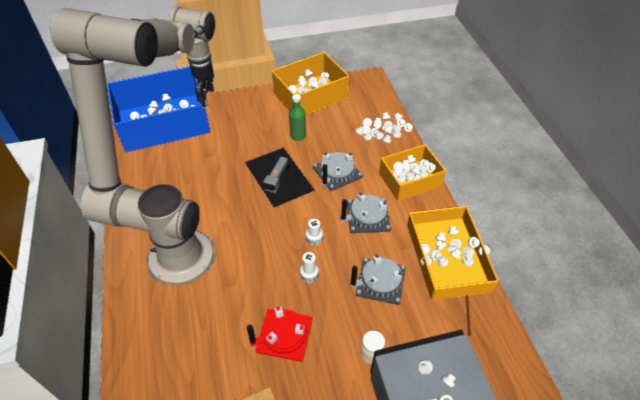

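The scene shows two housings, at pixels (308,175) and (318,205), so the short one is absent. It also shows three steel chucks, a red decoy chuck at (311,143), and the reader on the mat at (394,257). I'll move the wrist camera over the housings.

```bash
H="python3 -m handwheel"; 
python3 -m handwheel '[[0,0,0,0,0,150,1],[0,0,0,20,0,150,1],[0,0,0,235,-280,150,1],[0,0,0,235,-280,150,1],[0,0,0,235,-280,150,1],[0,0,0,235,-280,150,1],[0,0,0,235,-280,150,1],[0,0,0,235,-280,150,1]]'
python3 -m handwheel '[[0,0,0,80,-300,-20,1],[0,0,0,80,-300,-20,1],[0,0,0,80,-300,-20,1],[0,0,0,80,-300,-20,1],[0,0,0,80,-300,-20,1],[0,0,0,80,-300,-20,1],[0,0,0,80,-300,-20,1],[0,0,0,80,-300,-20,1]]'
cat > a.py <<'E'
from h import *
import sys
st(); snap("wrist",sys.argv[1]); find("wrist",sys.argv[2:],2)
E
python3 a.py wrist0 housing_medium housing_long housing_medium_label housing_long_label chuck_mid_seat chuck_right_seat chuck_mid_knob chuck_right_knob
```

```text
time_s: 2.17
tool_pos: [0.3485, 0.2988, 0.3605]
ee_rot: [180.0, 0.0, 159.4]
ft_force: [0.4, 0.8, 0.6]
grip_width: 1.002
gripper_force: 0.0
time_s: 2.83
tool_pos: [0.4283, -0.0035, 0.3395]
ee_rot: [-179.9, 0.0, 159.2]
ft_force: [0.3, -0.0, 0.2]
grip_width: 0.998
gripper_force: 0.0
{'time_s': 2.833, 'q': [-10.685, 5.241, 88.929, -0.071, 85.817, -79.835], 'tool_pos': [0.428, -0.003, 0.34], 'ee_rot': [-179.932, 0.025, 159.155], 'ft_force': [0.313, -0.022, 0.184], 'grip_width': 0.998, 'gripper_force': 0.0}
wrist housing_medium 0.58 [ 0.4513 -0.0391 -0.0022] [306. 173.]
wrist housing_long 0.8 [ 0.4005 -0.1775 -0.003 ] [208. 174.]
wrist housing_medium_label 0.86 [ 0.4543 -0.0347  0.0882] [307. 190.]
wrist housing_long_label 0.7 [ 0.4055 -0.1758  0.1083] [180. 198.]
wrist housing_long_label 0.35 [0.5682 0.0016 0.1297] [369. 275.]
wrist chuck_mid_seat 0.96 [ 0.2785 -0.3644  0.0507] [ 23. 147.]
wrist chuck_mid_seat 0.68 [0.6644 0.0072 0.0523] [386. 301.]
wrist chuck_right_seat 0.62 [ 0.6254 -0.2585  0.0518] [214. 333.]
wrist chuck_right_seat 0.42 [0.5677 0.0026 0.1293] [370. 274.]
wrist chuck_mid_knob 0.9 [0.5675 0.002  0.1293] [369. 274.]
wrist chuck_right_knob 0.42 [ 4.482e-01 -4.100e-02 -3.000e-04] [304. 172.]
```

View pics/wrist0.png

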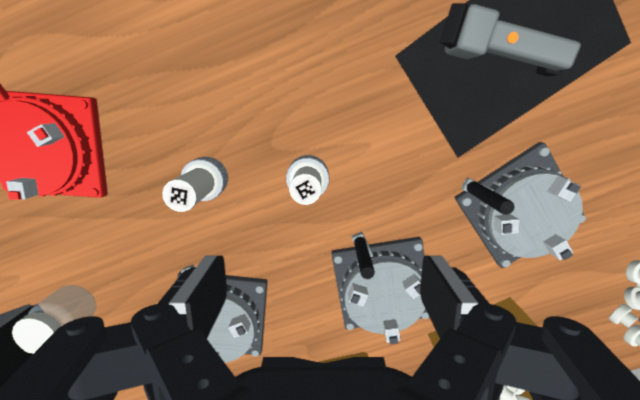

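The wrist view shows the medium housing's label at (306,188) and the long one's at (179,196). The mid chuck is at (384,295). The right chuck is at (225,325), partly hidden by a finger. I'll refine the positions with depth.

```bash
cat > d.py <<'E'
from h import *
from scipy.optimize import least_squares
def cloud(s):
    K=s["mtx"]; z=s["z_map"]; v,u=np.nonzero(z>0); d=z[v,u]
    p=np.stack([(u-K[0,2])*d/K[0,0],(v-K[1,2])*d/K[1,1],d,np.ones_like(d)])
    return (np.linalg.inv(s["world_to_cam"])@p)[:3].T
def top(P,xy,z,r,R):
    # disc top of radius R near xy at height z
    m=(np.hypot(P[:,0]-xy[0],P[:,1]-xy[1])<r)&(abs(P[:,2]-z)<.007)
    Q=P[m]
    if len(Q)<8: return None
    c,rad=cv2.minEnclosingCircle(Q[:,:2].astype(np.float32))
    return np.round([*Q[:,:2].mean(0),np.median(Q[:,2]),*c,rad],4),len(Q)
E
python3 - <<'E'
from d import *
for c in ("scene","side","wrist"):
    s=snap(c); P=cloud(s)
    for n,xy,z,r,R in (("med",(.453,-.037),.085,.04,.02),("long",(.402,-.176),.105,.04,.02),
      ("mid",(.661,.003),.05,.068,.062),("right",(.6225,-.2585),.05,.068,.062),("left",(.611,.24),.05,.068,.062),
      ("kmid",(.567,.002),.126,.02,.009),("kright",(.526,-.259),.126,.02,.009),("kleft",(.543,.175),.126,.02,.009)):
        print(c,n,top(P,xy,z,r,R))
E
```

```text
scene med (array([ 0.455 , -0.0336,  0.0839,  0.4545, -0.0359,  0.0213]), 96)
scene long (array([ 0.4043, -0.1721,  0.1047,  0.4015, -0.1735,  0.0234]), 75)
scene mid (array([0.6639, 0.0131, 0.0493, 0.6621, 0.0066, 0.0649]), 852)
scene right (array([ 0.6224, -0.2512,  0.0494,  0.6205, -0.2568,  0.0647]), 588)
scene left (array([0.6148, 0.246 , 0.0491, 0.6113, 0.2414, 0.0641]), 1186)
scene kmid (array([0.5685, 0.0036, 0.1232, 0.5672, 0.0031, 0.0091]), 24)
scene kright (array([ 0.5269, -0.2561,  0.1234,  0.5283, -0.256 ,  0.0092]), 19)
scene kleft (array([0.5459, 0.177 , 0.1233, 0.5465, 0.1752, 0.0093]), 29)
side med (array([ 0.4532, -0.0394,  0.0851,  0.4539, -0.0399,  0.0228]), 101)
side long (array([ 0.4027, -0.1787,  0.105 ,  0.4014, -0.1773,  0.0221]), 125)
side mid (array([0.6592, 0.002 , 0.0506, 0.6619, 0.0034, 0.0658]), 644)
side right (array([ 0.6192, -0.2615,  0.0506,  0.62  , -0.2596,  0.0649]), 876)
side left (array([0.6146, 0.2365, 0.0504, 0.6113, 0.2392, 0.0666]), 491)
side kmid (array([ 0.5671, -0.0006,  0.1236,  0.5659,  0.0007,  0.0103]), 20)
side kright (array([ 0.5258, -0.2612,  0.126 ,  0.5256, -0.2601,  0.0107]), 26)
side kleft (array([0.5452, 0.1732, 0.1255, 0.545 , 0.1736, 0.0094]), 15)
wrist med (array([ 0.4529, -0.0364,  0.0858,  0.4536, -0.0367,  0.02  ]), 790)
wrist long (array([ 0.4027, -0.1746,  0.1057,  0.4039, -0.1762,  0.0204]), 912)
wrist mid (array([0.6608, 0.0083, 0.0507, 0.6625, 0.0079, 0.0624]), 3771)
wrist right (array([ 0.6347, -0.2311,  0.0506,  0.6316, -0.237 ,  0.057 ]), 1455)
wrist left (array([0.611 , 0.2421, 0.0508, 0.6129, 0.2413, 0.0626]), 4770)
wrist kmid (array([5.660e-01, 7.000e-04, 1.259e-01, 5.678e-01, 4.000e-04, 9.000e-03]), 179)
wrist kright None
wrist kleft (array([0.5438, 0.173 , 0.126 , 0.5449, 0.1739, 0.0091]), 221)
```

```bash

python3 -m handwheel '[[0,0,0,25,-33,0,1],[0,0,0,25,-33,-200,1],[0,0,0,25,-33,-200,1],[0,0,0,25,-33,-200,1],[0,0,0,25,-33,-200,1],[0,0,0,25,-33,-240,1],[0,0,0,25,-33,-270,1],[0,0,0,25,-33,-296,1]]'
python3 -m handwheel '[[0,0,0,0,0,0,0],[0,0,0,0,0,0,0],[0,0,0,0,0,0,0],[0,0,0,0,0,0,0],[0,0,0,0,0,0,0],[0,0,0,0,0,0,0],[0,0,0,0,0,0,0]]' 50
python3 -m handwheel '[[0,0,0,0,0,20,0],[0,0,0,0,0,60,0],[0,0,0,0,0,100,0],[0,0,0,0,0,140,0],[0,0,0,0,0,140,0]]'
python3 a.py w1 housing_medium housing_medium_label
python3 - <<'E'
from d import *
for c in ("scene","side","wrist"):
    s=snap(c); P=cloud(s)
    for n,xy,z,r in (("med",(.4535,-.0365),.227,.04),("mid",(.662,.006),.05,.068),("right",(.6205,-.258),.05,.068)):
        print(c,n,top(P,xy,z,r,0))
E
```

```text
time_s: 4.1
tool_pos: [0.4529, -0.0322, 0.0468]
ee_rot: [180.0, 0.1, 159.4]
ft_force: [0.6, -0.3, -0.3]
grip_width: 1.0
gripper_force: 0.0
time_s: 4.68
tool_pos: [0.4549, -0.033, 0.0511]
ee_rot: [179.9, 0.4, 159.3]
ft_force: [-0.9, -1.4, 8.1]
grip_width: 0.457
gripper_force: 50.3
time_s: 5.1
tool_pos: [0.4569, -0.0333, 0.1972]
ee_rot: [179.9, 1.0, 159.3]
ft_force: [2.3, -1.3, -1.9]
grip_width: 0.458
gripper_force: 51.5
{'time_s': 5.1, 'q': [-13.78, 14.0, 101.15, 0.015, 63.876, -83.129], 'tool_pos': [0.457, -0.033, 0.197], 'ee_rot': [179.87, 0.966, 159.341], 'ft_force': [2.28, -1.297, -1.886], 'grip_width': 0.458, 'gripper_force': 51.455}
wrist housing_medium 0.84 [ 0.4552 -0.0341  0.1452] [321. 216.]
wrist housing_medium_label 0.68 [ 0.4572 -0.0295  0.233 ] [334. 300.]
scene med (array([ 0.4647, -0.0296,  0.2225,  0.457 , -0.03  ,  0.0324]), 30)
scene mid (array([0.6638, 0.0138, 0.0493, 0.6635, 0.0092, 0.0639]), 865)
scene right (array([ 0.6229, -0.2509,  0.0496,  0.6211, -0.2555,  0.0635]), 601)
side med (array([ 0.4652, -0.0409,  0.2224,  0.4609, -0.0353,  0.0205]), 17)
side mid (array([0.6598, 0.0031, 0.0506, 0.6608, 0.0038, 0.0664]), 638)
side right (array([ 0.6188, -0.2615,  0.0504,  0.6203, -0.2595,  0.0662]), 877)
wrist med (array([ 0.4502, -0.032 ,  0.2222,  0.4456, -0.0335,  0.039 ]), 9458)
wrist mid (array([0.6834, 0.0041, 0.0507, 0.6639, 0.0062, 0.0621]), 760)
wrist right (array([ 0.6003, -0.2346,  0.0505,  0.5908, -0.2411,  0.0357]), 778)
```

View pics/w1.png

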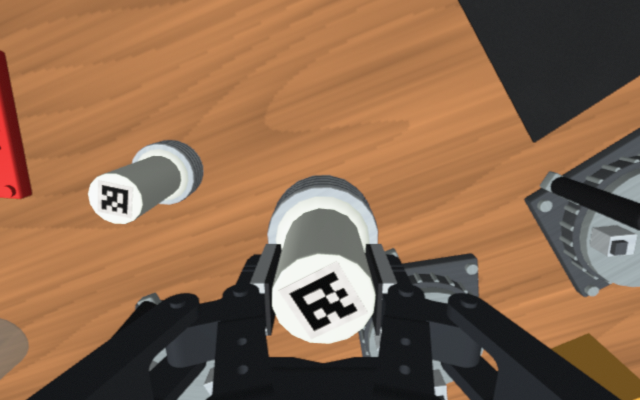

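The wrist view shows the medium housing gripped upright by its neck at (322,300), and the long one still standing at (115,197). I'll carry the medium one above the mid chuck.

```bash

python3 -m handwheel '[[0,0,0,40,8,20,0],[0,0,0,80,16,20,0],[0,0,0,120,24,20,0],[0,0,0,160,32,20,0],[0,0,0,190,37,20,0],[0,0,0,205,39,20,0],[0,0,0,205,39,20,0],[0,0,0,205,39,20,0]]'
python3 -m handwheel '[[0,0,0,0,0,0,0],[0,0,0,0,0,0,0]]'
python3 a.py w2 housing_medium housing_medium_label chuck_mid_seat chuck_mid_knob
python3 - <<'E'
from d import *
s=manip.sense();print(s["moment"])
for c in ("scene","side"):
    s=snap(c,c+"2"); P=cloud(s); find(c,["housing_medium","housing_medium_label","chuck_mid_seat","housing_long"],1)
    z=np.array([.662,.006])
    m=np.hypot(*(P[:,:2]-z).T)<.045
    for lo in (.13,.15,.16,.17,.18,.19,.2,.21,.22,.23,.24): 
        q=P[m&(P[:,2]>lo)&(P[:,2]<lo+.008)]; print(lo,len(q),np.round([q.min(0),q.max(0)],3).tolist() if len(q) else 0)
E
```

```text
time_s: 6.07
tool_pos: [0.6572, 0.0067, 0.2054]
ee_rot: [-179.9, -0.3, 159.4]
ft_force: [-0.4, -0.6, -1.9]
grip_width: 0.454
gripper_force: 51.4
time_s: 6.23
tool_pos: [0.6567, 0.0062, 0.2078]
ee_rot: [-180.0, -0.1, 159.3]
ft_force: [-0.7, -0.5, -2.4]
grip_width: 0.452
gripper_force: 51.4
{'time_s': 6.233, 'q': [-6.137, 34.789, 66.096, 0.001, 79.206, -75.441], 'tool_pos': [0.657, 0.006, 0.208], 'ee_rot': [-179.978, -0.088, 159.303], 'ft_force': [-0.741, -0.484, -2.359], 'grip_width': 0.452, 'gripper_force': 51.351}
wrist housing_medium 0.79 [0.6542 0.004  0.1544] [319. 216.]
wrist housing_medium_label 0.84 [0.6597 0.0107 0.2439] [337. 304.]
wrist chuck_mid_seat 0.92 [0.6649 0.0058 0.0509] [326. 188.]
wrist chuck_mid_knob 0.56 [0.5672 0.002  0.1278] [267.  82.]
[ 0.0029368  -0.05095678 -0.02214995]
scene housing_medium 0.78 [0.6574 0.0028 0.1565] [263. 212.]
scene housing_medium_label 0.93 [0.6574 0.0079 0.2423] [260. 190.]
scene chuck_mid_seat 0.95 [0.6617 0.0109 0.0477] [268. 240.]
scene housing_long 0.62 [ 0.4049 -0.1742 -0.0037] [309. 187.]
0.13 0 0
0.15 6 [[0.641, 0.015, 0.156], 
[... 547 characters left out ...]
0.151 ] [371. 189.]
side chuck_mid_seat 0.93 [0.6641 0.0029 0.0475] [370. 209.]
side housing_long 0.59 [ 0.4021 -0.1781 -0.0024] [309. 276.]
0.13 0 0
0.15 5 [[0.637, -0.019, 0.155], [0.669, -0.01, 0.157]]
0.16 22 [[0.628, -0.025, 0.16], [0.681, 0.009, 0.168]]
0.17 29 [[0.627, -0.026, 0.17], [0.679, 0.012, 0.178]]
0.18 58 [[0.628, -0.025, 0.18], [0.685, 0.035, 0.188]]
0.19 43 [[0.627, -0.024, 0.19], [0.684, 0.024, 0.198]]
0.2 14 [[0.637, -0.017, 0.2], [0.673, 0.001, 0.208]]
0.21 17 [[0.639, -0.023, 0.211], [0.677, 0.012, 0.218]]
0.22 16 [[0.638, -0.026, 0.221], [0.673, 0.011, 0.227]]
0.23 19 [[0.639, -0.028, 0.231], [0.674, 0.009, 0.238]]
0.24 14 [[0.639, -0.015, 0.24], [0.672, 0.033, 0.247]]
```

View pics/w2.png

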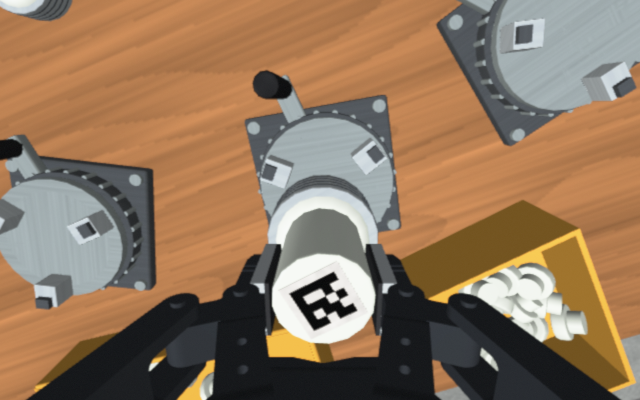

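The wrist view shows the housing over the mid chuck, with its centre about 6 mm short in x. The chuck is open, with two jaws visible at (275,172) and (370,155). I'll correct the offset and lower.

```bash

python3 -m handwheel '[[0,0,0,6,2,-25,0],[0,0,0,6,2,-45,0],[0,0,0,6,2,-60,0],[0,0,0,6,2,-75,0],[0,0,0,6,2,-85,0],[0,0,0,6,2,-92,0],[0,0,0,6,2,-96,0],[0,0,0,6,2,-96,0]]'
python3 -m handwheel '[[0,0,0,0,0,-3,0],[0,0,0,0,0,-5,0],[0,0,0,0,0,-5,0]]'
python3 a.py w3 housing_medium housing_medium_label chuck_mid_seat
```

```text
time_s: 7.65
tool_pos: [0.6637, 0.0085, 0.1116]
ee_rot: [-180.0, -0.0, 159.3]
ft_force: [-0.8, -0.7, -2.9]
grip_width: 0.456
gripper_force: 51.5
time_s: 7.9
tool_pos: [0.6639, 0.0085, 0.1074]
ee_rot: [180.0, 0.0, 159.3]
ft_force: [0.4, -0.4, -3.3]
grip_width: 0.453
gripper_force: 51.5
{'time_s': 7.9, 'q': [-5.879, 40.202, 72.369, 0.007, 67.402, -75.209], 'tool_pos': [0.664, 0.008, 0.107], 'ee_rot': [179.987, 0.025, 159.328], 'ft_force': [0.353, -0.374, -3.316], 'grip_width': 0.453, 'gripper_force': 51.451}
wrist housing_medium 0.77 [0.6592 0.0073 0.056 ] [319. 213.]
wrist housing_medium_label 0.81 [0.6636 0.0147 0.1434] [339. 296.]
wrist chuck_mid_seat 0.71 [0.5676 0.0042 0.1281] [211.  48.]
```

```bash

python3 -m handwheel '[[0,0,0,0,-1,-2,0],[0,0,0,0,-1,-4,0],[0,0,0,0,-1,-4,0]]'
python3 -m handwheel '[[0,0,0,0,0,-2,0],[0,0,0,0,0,-2,0]]'
```

```text
time_s: 8.35
tool_pos: [0.6635, 0.0074, 0.1026]
ee_rot: [-180.0, -0.0, 159.3]
ft_force: [0.9, 0.6, -2.8]
grip_width: 0.45
gripper_force: 51.5
time_s: 8.52
tool_pos: [0.664, 0.0074, 0.1013]
ee_rot: [180.0, 0.0, 159.3]
ft_force: [0.1, 0.8, -1.9]
grip_width: 0.454
gripper_force: 51.4
```

```bash

python3 -m handwheel '[[0,0,0,0,0,-2,0],[0,0,0,0,0,-2,0],[0,0,0,0,0,-2,0]]'
python3 a.py w3 housing_medium housing_medium_label
python3 - <<'E'
from d import *
for c in ("scene","side","wrist"):
    s=snap(c); P=cloud(s); m=np.hypot(*(P[:,:2]-[.663,.006]).T)<.025
    print(c,top(P,(.663,.006),.135,.03,0))
E
```

```text
time_s: 8.77
tool_pos: [0.6641, 0.0074, 0.1013]
ee_rot: [180.0, 0.1, 159.3]
ft_force: [-4.4, -0.4, 9.9]
grip_width: 0.453
gripper_force: 52.5
{'time_s': 8.767, 'q': [-5.967, 40.529, 72.776, -0.007, 66.597, -75.298], 'tool_pos': [0.664, 0.007, 0.101], 'ee_rot': [179.981, 0.097, 159.334], 'ft_force': [-4.439, -0.357, 9.948], 'grip_width': 0.453, 'gripper_force': 52.526}
wrist housing_medium 0.88 [0.6583 0.0063 0.0493] [318. 211.]
wrist housing_medium_label 0.9 [0.667  0.0108 0.1387] [335. 308.]
scene (array([0.6648, 0.0116, 0.1347, 0.664 , 0.0076, 0.0214]), 25)
side (array([0.6552, 0.0045, 0.1335, 0.6634, 0.0058, 0.0202]), 17)
wrist (array([0.6618, 0.008 , 0.136 , 0.6579, 0.0079, 0.0296]), 9833)
```

View pics/w3.png

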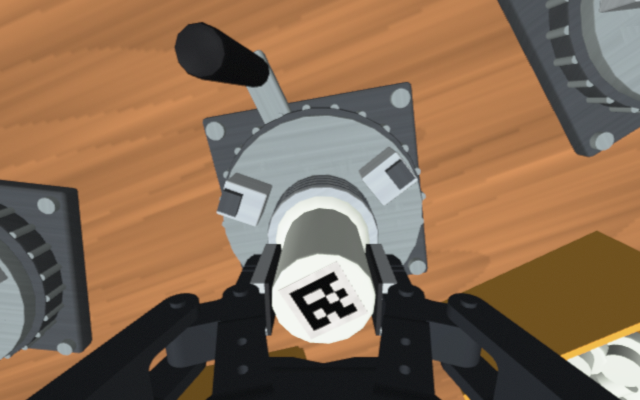

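The wrist view shows the foot standing on the chuck face between the jaws, with the housing top at about 0.135. I'll release, rise and turn towards the knob.

```bash

python3 -m handwheel '[[0,0,0,0,0,2,0.75],[0,0,0,0,0,2,0.75],[0,0,0,0,0,2,0.75],[0,0,0,0,0,25,0.75],[0,0,0,0,0,65,0.75],[0,0,0,0,0,105,0.75],[0,0,0,0,0,105,0.75]]'
python3 -m handwheel '[[0,0,7,-40,-2,0,1],[0,0,14,-80,-4,0,1],[0,0,20,-97,-6,0,1],[0,0,20,-97,-6,0,1],[0,0,20,-97,-6,0,1]]'
python3 a.py w4 housing_medium housing_long chuck_mid_knob
python3 - <<'E'
from d import *
for c in ("scene","side","wrist"):
    s=snap(c); P=cloud(s)
    print(c,top(P,(.663,.006),.135,.03,0),top(P,(.567,.001),.126,.02,0),top(P,(.403,-.175),.105,.03,0))
E
```

```text
time_s: 9.65
tool_pos: [0.6675, 0.0072, 0.2133]
ee_rot: [179.8, 0.8, 159.3]
ft_force: [0.6, 0.7, 1.7]
grip_width: 0.75
gripper_force: 0.0
time_s: 10.07
tool_pos: [0.5668, 0.0014, 0.2047]
ee_rot: [180.0, 0.1, 179.2]
ft_force: [0.6, -0.9, -0.1]
grip_width: 1.0
gripper_force: 0.0
{'time_s': 10.067, 'q': [-7.609, 25.161, 83.061, 0.01, 71.7, -96.836], 'tool_pos': [0.567, 0.001, 0.205], 'ee_rot': [180.0, 0.079, 179.224], 'ft_force': [0.614, -0.856, -0.1], 'grip_width': 1.0, 'gripper_force': 0.0}
wrist housing_medium 0.6 [0.6603 0.0057 0.0478] [329. 270.]
wrist housing_medium 0.16 [0.6638 0.0086 0.1369] [335. 332.]
wrist chuck_mid_knob 0.76 [0.5687 0.0007 0.1301] [323. 210.]
scene (array([0.6651, 0.0109, 0.1342, 0.6637, 0.0094, 0.0207]), 124) (array([0.5687, 0.0035, 0.1242, 0.57  , 0.0026, 0.0103]), 24) (array([ 0.4042, -0.1723,  0.1047,  0.404 , -0.1747,  0.0213]), 74)
side (array([0.6634, 0.0046, 0.1346, 0.666 , 0.0073, 0.0226]), 97) (array([ 5.666e-01, -1.100e-03,  1.247e-01,  5.680e-01, -2.000e-04,
        9.400e-03]), 23) (array([ 0.4032, -0.1787,  0.1047,  0.4026, -0.1772,  0.0217]), 122)
wrist (array([0.6614, 0.0068, 0.1358, 0.6641, 0.0071, 0.0206]), 2051) (array([5.664e-01, 4.000e-04, 1.262e-01, 5.675e-01, 4.000e-04, 9.100e-03]), 500) None
```

```bash

python3 -m handwheel '[[0,0,0,0,-1,-41,1],[0,0,0,0,-1,-80,1],[0,0,0,0,-1,-110,1],[0,0,0,0,-1,-123,1],[0,0,0,0,-1,-123,1]]'
python3 -m handwheel '[[0,0,0,0,0,0,0],[0,0,0,0,0,0,0],[0,0,0,0,0,0,0],[0,0,0,0,0,0,0],[0,0,0,0,0,0,0],[0,0,0,0,0,0,0],[0,0,0,0,0,0,0],[0,0,0,0,0,0,0]]' 50
cat > arc.py <<'E'
import sys,numpy as np
# phi0, then angle offsets: shifts mm of a 95 mm crank turning clockwise from phi0
p0=float(sys.argv[1]); step=float(sys.argv[2]); n=int(sys.argv[3])
for c in range(n):
    a=np.radians(p0-c*step*8)
    print("from",round(np.degrees(a),1),[ [round(95*(np.cos(a-np.radians(step*k))-np.cos(a)),1),round(95*(np.sin(a-np.radians(step*k))-np.sin(a)),1)] for k in range(1,9)])
E
python3 arc.py 183.5 5 3
```

```text
time_s: 10.83
tool_pos: [0.5647, 0.0008, 0.0773]
ee_rot: [179.9, -0.4, 179.3]
ft_force: [-0.8, -0.1, -0.0]
grip_width: 1.0
gripper_force: 0.0
time_s: 11.5
tool_pos: [0.5673, 0.0004, 0.0822]
ee_rot: [-180.0, 0.1, 179.3]
ft_force: [-0.8, 0.4, 6.2]
grip_width: 0.2
gripper_force: 48.6
from 183.5 [[np.float64(-0.1), np.float64(8.3)], [np.float64(0.4), np.float64(16.6)], [np.float64(1.7), np.float64(24.7)], [np.float64(3.7), np.float64(32.8)], [np.float64(6.4), np.float64(40.6)], [np.float64(9.8), np.float64(48.2)], [np.float64(13.8), np.float64(55.4)], [np.float64(18.5), np.float64(62.3)]]
from 143.5 [[np.float64(5.2), np.float64(6.4)], [np.float64(11.0), np.float64(12.4)], [np.float64(17.2), np.float64(17.8)], [np.float64(23.9), np.float64(22.7)], [np.float64(31.0), np.float64(27.0)], [np.float64(38.5), np.float64(30.6)], [np.float64(46.2), np.float64(33.6)], [np.float64(54.2), np.float64(35.9)]]
from 103.5 [[np.float64(8.1), np.float64(1.6)], [np.float64(16.4), np.float64(2.4)], [np.float64(24.7), np.float64(2.6)], [np.float64(32.9), np.float64(2.0)], [np.float64(41.1), np.float64(0.7)], [np.float64(49.2), np.float64(-1.3)], [np.float64(57.0), np.float64(-4.0)], [np.float64(64.6), np.float64(-7.4)]]
```

```bash

python3 -m handwheel '[[0,0,-5,0,8.3,0,0],[0,0,-10,0.4,16.6,0,0],[0,0,-15,1.7,24.7,0,0],[0,0,-20,3.7,32.8,0,0],[0,0,-25,6.4,40.6,0,0],[0,0,-30,9.8,48.2,0,0],[0,0,-35,13.8,55.4,0,0],[0,0,-40,18.5,62.3,0,0]]'
python3 -m handwheel '[[0,0,-5,5.2,6.4,0,0],[0,0,-10,11,12.4,0,0],[0,0,-10,11,12.4,0,0]]'
```

```text
time_s: 12.17
tool_pos: [0.5848, 0.0629, 0.0822]
ee_rot: [-179.9, -0.0, 139.1]
ft_force: [-5.5, -2.2, 7.9]
grip_width: 0.201
gripper_force: 49.0
time_s: 12.42
tool_pos: [0.5966, 0.0763, 0.0822]
ee_rot: [180.0, -0.0, 129.1]
ft_force: [-3.8, 2.4, 7.4]
grip_width: 0.199
gripper_force: 49.3
```

```bash

python3 -m handwheel '[[0,0,-3,3.6,3.3,0,0],[0,0,-6,7.4,6.5,0,0],[0,0,-9,11.3,9.5,0,0],[0,0,-12,15.5,12.3,0,0],[0,0,-12,15.5,12.3,0,0]]'
python3 arc.py 121.5 3 1
python3 - <<'E'
from h import *
for c in ("scene","side"): snap(c); find(c,["chuck_mid_knob"],1)
E
```

```text
time_s: 12.83
tool_pos: [0.6115, 0.0879, 0.0822]
ee_rot: [-180.0, -0.0, 117.2]
ft_force: [-5.7, 0.4, 7.8]
grip_width: 0.192
gripper_force: 49.3
from 121.5 [[np.float64(4.3), np.float64(2.5)], [np.float64(8.7), np.float64(4.7)], [np.float64(13.3), np.float64(6.8)], [np.float64(17.9), np.float64(8.6)], [np.float64(22.7), np.float64(10.1)], [np.float64(27.5), np.float64(11.4)], [np.float64(32.3), np.float64(12.4)], [np.float64(37.2), np.float64(13.2)]]
scene chuck_mid_knob 0.63 [0.6092 0.0873 0.123 ] [294. 231.]
side chuck_mid_knob 0.96 [ 0.1885 -0.3765  0.1269] [250. 327.]
```

```bash

python3 -m handwheel '[[0,0,-3,4.3,2.5,0,0],[0,0,-6,8.7,4.7,0,0],[0,0,-6,8.7,4.7,0,0]]'
python3 -m handwheel '[[0,0,-3,4.6,2,0,0],[0,0,-3,4.6,2,0,0]]'
python3 -m handwheel '[[0,0,-3,4.6,1.8,0,0],[0,0,-3,4.6,1.8,0,0]]'
```

```text
time_s: 13.28
tool_pos: [0.6199, 0.0926, 0.0822]
ee_rot: [-179.9, -0.0, 111.2]
ft_force: [-5.8, 0.9, 9.1]
grip_width: 0.195
gripper_force: 49.4
time_s: 13.45
tool_pos: [0.6242, 0.0946, 0.0822]
ee_rot: [-179.9, -0.0, 108.2]
ft_force: [-7.8, 1.7, 9.7]
grip_width: 0.199
gripper_force: 49.5
time_s: 13.62
tool_pos: [0.6286, 0.0963, 0.0822]
ee_rot: [-179.9, -0.0, 105.2]
ft_force: [-7.2, -0.1, 9.3]
grip_width: 0.197
gripper_force: 49.5
```

```bash

python3 -m handwheel '[[0,0,-3,4.7,1.6,0,0],[0,0,-3,4.7,1.6,0,0],[0,0,-3,4.7,1.6,0,0]]'
python3 -m handwheel '[[0,0,-2,3.2,0.9,0,0],[0,0,-2,3.2,0.9,0,0],[0,0,-2,3.2,0.9,0,0]]'
```

```text
time_s: 13.87
tool_pos: [0.6332, 0.0979, 0.0822]
ee_rot: [-179.9, -0.0, 102.3]
ft_force: [-6.5, 0.4, 8.5]
grip_width: 0.194
gripper_force: 49.5
time_s: 14.12
tool_pos: [0.6361, 0.0988, 0.0822]
ee_rot: [-179.8, -0.0, 100.3]
ft_force: [-8.9, 1.0, 9.1]
grip_width: 0.197
gripper_force: 49.6
```

```bash

python3 -m handwheel '[[0,0,-2,3.2,0.9,0,0],[0,0,-2,3.2,0.9,0,0],[0,0,-2,3.2,0.9,0,0],[0,0,-2,3.2,0.9,0,0]]'
python3 -m handwheel '[[0,0,-2,3.2,0.8,0,0],[0,0,-2,3.2,0.8,0,0],[0,0,-2,3.2,0.8,0,0],[0,0,-2,3.2,0.8,0,0]]'
```

```text
time_s: 14.45
tool_pos: [0.6392, 0.0996, 0.0822]
ee_rot: [-179.8, -0.0, 98.4]
ft_force: [-9.1, 0.7, 10.3]
grip_width: 0.197
gripper_force: 49.6
time_s: 14.78
tool_pos: [0.6423, 0.1003, 0.0822]
ee_rot: [-179.8, -0.0, 96.4]
ft_force: [-9.2, -0.9, 11.3]
grip_width: 0.195
gripper_force: 49.6
```

```bash

python3 -m handwheel '[[0,0,0,0,0,0,1],[0,0,0,0,0,0,1],[0,0,0,0,0,0,1],[0,0,0,0,0,0,1],[0,0,0,0,0,40,1],[0,0,0,0,0,80,1],[0,0,0,0,0,120,1],[0,0,0,0,0,150,1]]'
python3 -m handwheel '[[0,0,7,-25,-28,20,1],[0,0,14,-50,-56,20,1],[0,0,21,-75,-84,20,1],[0,0,28,-100,-112,20,1],[0,0,35,-125,-140,20,1],[0,0,42,-150,-168,20,1],[0,0,49,-175,-196,20,1],[0,0,56,-200,-224,20,1]]'
python3 -m handwheel '[[0,0,7,-20,-25,20,1],[0,0,14,-40,-50,20,1],[0,0,20,-40,-50,20,1],[0,0,20,-40,-50,20,1]]'
python3 a.py w5 housing_medium housing_long housing_long_label chuck_mid_knob chuck_right_seat
python3 - <<'E'
from d import *
for c in ("scene","side","wrist"):
    s=snap(c,c+"5"); P=cloud(s)
    print(c,top(P,(.663,.006),.135,.03,0),top(P,(.403,-.175),.105,.03,0), top(P,(.6205,-.258),.05,.068,0)); find(c,["chuck_mid_knob","housing_long"],2)
E
```

```text
time_s: 15.45
tool_pos: [0.6453, 0.1006, 0.2354]
ee_rot: [179.7, -0.0, 96.3]
ft_force: [-0.2, -0.5, -0.5]
grip_width: 1.001
gripper_force: 0.0
time_s: 16.12
tool_pos: [0.4467, -0.1216, 0.2519]
ee_rot: [180.0, 0.2, 151.4]
ft_force: [0.7, -0.8, 0.3]
grip_width: 0.997
gripper_force: 0.0
time_s: 16.45
tool_pos: [0.4071, -0.172, 0.2722]
ee_rot: [-179.9, 0.2, 171.1]
ft_force: [0.1, 0.1, -1.0]
grip_width: 0.996
gripper_force: 0.0
{'time_s': 16.45, 'q': [-32.877, 8.799, 95.28, 0.022, 75.74, -114.007], 'tool_pos': [0.407, -0.172, 0.272], 'ee_rot': [-179.946, 0.173, 171.124], 'ft_force': [0.094, 0.086, -0.99], 'grip_width': 0.996, 'gripper_force': 0.0}
wrist housing_long 0.69 [ 0.4026 -0.178  -0.0013] [318. 155.]
wrist housing_long_label 0.84 [ 0.4036 -0.1765  0.1047] [318. 174.]
wrist chuck_mid_knob 0.74 [0.6015 0.0828 0.128 ] [599. 327.]
wrist chuck_right_seat 0.59 [ 0.6232 -0.2565  0.0515] [285. 336.]
scene (array([0.6637, 0.0111, 0.1343, 0.6636, 0.0099, 0.0217]), 123) (array([ 0.4044, -0.1724,  0.1041,  0.4034, -0.1731,  0.0235]), 75) (array([ 0.6227, -0.2512,  0.0495,  0.6206, -0.2553,  0
[... 356 characters left out ...]
56,  0.4014, -0.1775,  0.0222]), 120) (array([ 0.6194, -0.2611,  0.0505,  0.6221, -0.2579,  0.0656]), 869)
side chuck_mid_knob 0.88 [ 0.1863 -0.377   0.126 ] [249. 327.]
side chuck_mid_knob 0.78 [0.6017 0.0806 0.1284] [348. 181.]
side housing_long 0.8 [ 0.4019 -0.1802  0.0024] [309. 275.]
wrist (array([ 0.6654, -0.0024,  0.1359,  0.666 ,  0.0007,  0.0161]), 279) (array([ 0.4023, -0.1764,  0.1058,  0.4031, -0.1766,  0.02  ]), 1345) (array([ 0.6121, -0.256 ,  0.0506,  0.621 , -0.259 ,  0.063 ]), 4267)
wrist chuck_mid_knob 0.96 [0.6033 0.0827 0.13  ] [599. 331.]
wrist chuck_mid_knob 0.52 [ 0.4024 -0.1791 -0.0005] [316. 156.]
wrist housing_long 0.77 [ 4.050e-01 -1.808e-01 -4.000e-04] [315. 158.]
```

View pics/w5.png

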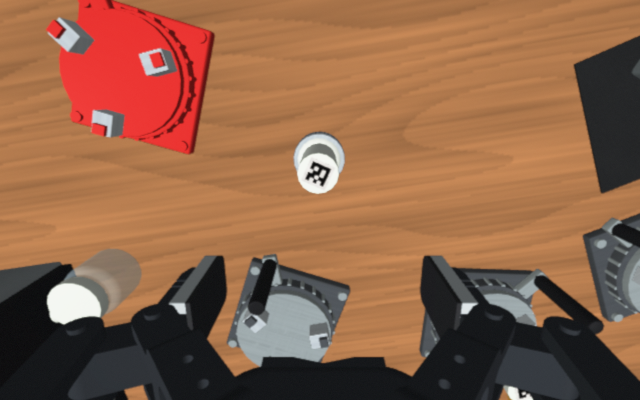

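The wrist view shows the long housing at (318,172) undisturbed and the mid knob at about (600,330), which means it sprang back too far. I'll re-tighten it later with a gentle release, and grip the long housing now.

```bash

python3 -m handwheel '[[0,0,0,-4,-4,-40,1],[0,0,0,-4,-4,-80,1],[0,0,0,-4,-4,-120,1],[0,0,0,-4,-4,-160,1],[0,0,0,-4,-4,-190,1],[0,0,0,-4,-4,-210,1],[0,0,0,-4,-4,-212,1],[0,0,0,-4,-4,-212,1]]'
python3 -m handwheel '[[0,0,0,0,0,0,0],[0,0,0,0,0,0,0],[0,0,0,0,0,0,0],[0,0,0,0,0,0,0],[0,0,0,0,0,0,0],[0,0,0,0,0,0,0],[0,0,0,0,0,0,0]]' 50
python3 -m handwheel '[[0,0,0,0,0,20,0],[0,0,0,0,0,60,0],[0,0,0,0,0,100,0],[0,0,0,0,0,135,0],[0,0,0,0,0,135,0],[0,0,0,0,0,135,0]]'
python3 -m handwheel '[[0,0,0,40,-15,20,0],[0,0,0,80,-31,20,0],[0,0,0,115,-44,20,0],[0,0,0,150,-57,20,0],[0,0,0,180,-69,20,0],[0,0,0,205,-78,20,0],[0,0,0,215,-81,20,0],[0,0,0,215,-81,20,0]]'
python3 -m handwheel '[[0,0,0,0,0,0,0],[0,0,0,0,0,0,0]]'
python3 a.py w6 housing_long housing_long_label chuck_right_seat chuck_right_knob
python3 - <<'E'
from d import *
for c in ("scene","side"):
    s=snap(c); find(c,["housing_long","chuck_right_seat","chuck_right_knob","chuck_mid_knob"],1)
E
```

```text
time_s: 17.87
tool_pos: [0.4029, -0.1743, 0.0586]
ee_rot: [179.9, -0.1, 171.1]
ft_force: [0.3, 0.2, 0.7]
grip_width: 1.004
gripper_force: 0.0
time_s: 18.45
tool_pos: [0.4041, -0.1751, 0.0604]
ee_rot: [-179.9, 0.1, 171.1]
ft_force: [-0.8, -0.5, 7.4]
grip_width: 0.454
gripper_force: 49.1
time_s: 18.95
tool_pos: [0.404, -0.1749, 0.1959]
ee_rot: [-179.9, 0.2, 171.1]
ft_force: [-0.2, -0.3, -1.6]
grip_width: 0.458
gripper_force: 51.2
time_s: 19.62
tool_pos: [0.6191, -0.2556, 0.2099]
ee_rot: [179.9, -0.3, 171.1]
ft_force: [-0.9, 0.3, -2.7]
grip_width: 0.459
gripper_force: 51.1
time_s: 19.78
tool_pos: [0.617, -0.255, 0.2126]
ee_rot: [179.9, -0.2, 171.1]
ft_force: [-0.0, 0.1, -2.4]
grip_width: 0.457
gripper_force: 51.1
{'time_s': 19.783, 'q': [-29.023, 35.941, 63.273, 0.002, 80.993, -110.088], 'tool_pos': [0.617, -0.255, 0.213], 'ee_rot': [179.927, -0.193, 171.066], 'ft_force': [-0.005, 0.071, -2.411], 'grip_width': 0.457, 'gripper_force': 51.079}
wrist housing_long 0.59 [ 0.6146 -0.26    0.1509] [315. 212.]
wrist housing_long_label 0.83 [ 0.6153 -0.2517  0.2558] [333. 308.]
wrist chuck_right_seat 0.69 [ 0.6209 -0.2546  0.0526] [324. 183.]
wrist chuck_right_knob 0.95 [ 0.5244 -0.2657  0.1257] [285.  71.]
scene housing_long 0.88 [ 0.6172 -0.2545  0.1525] [238. 162.]
scene chuck_right_seat 0.58 [ 0.6208 -0.2616  0.0512] [241. 185.]
scene chuck_right_knob 0.95 [ 0.5229 -0.2603  0.1246] [264. 158.]
scene chuck_mid_knob 0.86 [0.6013 0.0806 0.124 ] [295. 228.]
side housing_long 0.84 [ 0.6161 -0.2568  0.1537] [384. 255.]
side chuck_right_seat 0.62 [ 0.6201 -0.2582  0.051 ] [382. 273.]
side chuck_right_knob 0.69 [ 0.5252 -0.2592  0.1239] [355. 268.]
side chuck_mid_knob 0.69 [ 0.1865 -0.3744  0.1251] [249. 327.]
```

View pics/w6.png

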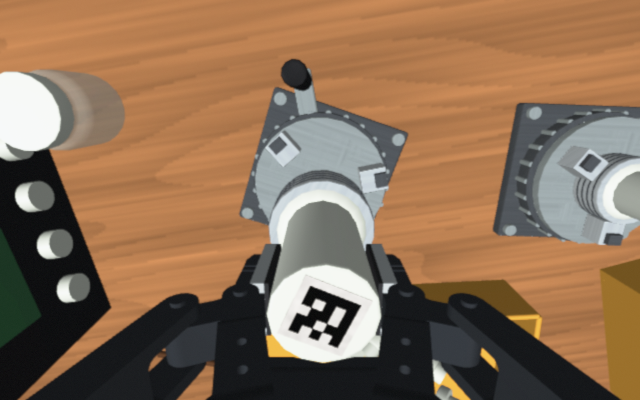

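The wrist view shows the long housing upright in the grip over the right chuck, and the knob at (295,73). I'll lower it.

```bash

python3 -m handwheel '[[0,0,0,4,-2,-25,0],[0,0,0,4,-2,-50,0],[0,0,0,4,-2,-70,0],[0,0,0,4,-2,-82,0],[0,0,0,4,-2,-90,0],[0,0,0,4,-2,-95,0],[0,0,0,4,-2,-98,0],[0,0,0,4,-2,-98,0]]'
python3 -m handwheel '[[0,0,0,0,0,-2,0],[0,0,0,0,0,-3,0],[0,0,0,0,0,-3,0]]'
python3 -m handwheel '[[0,0,0,0,0,-2,0],[0,0,0,0,0,-2,0],[0,0,0,0,0,-2,0]]'
```

```text
time_s: 21.2
tool_pos: [0.6225, -0.2577, 0.1165]
ee_rot: [-180.0, 0.0, 171.1]
ft_force: [-0.6, 0.5, -1.6]
grip_width: 0.461
gripper_force: 51.2
time_s: 21.45
tool_pos: [0.6224, -0.2576, 0.1137]
ee_rot: [-180.0, 0.0, 171.1]
ft_force: [-0.5, 0.6, -3.0]
grip_width: 0.457
gripper_force: 51.2
time_s: 21.7
tool_pos: [0.6222, -0.2575, 0.1112]
ee_rot: [180.0, -0.0, 171.1]
ft_force: [0.1, 0.4, -2.1]
grip_width: 0.456
gripper_force: 51.2
```

```bash

python3 -m handwheel '[[0,0,0,-1,0,-2,0],[0,0,0,-1,0,-2,0],[0,0,0,-1,0,-2,0]]'
python3 -m handwheel '[[0,0,0,0,0,0,0.75],[0,0,0,0,0,0,0.75],[0,0,0,0,0,0,0.75],[0,0,0,0,0,25,0.75],[0,0,0,0,0,65,0.75],[0,0,0,0,0,95,0.75],[0,0,0,0,0,105,0.75],[0,0,0,0,0,105,0.75]]'
python3 -m handwheel '[[0,0,7,-40,-1,0,1],[0,0,9,-80,-2,0,1],[0,0,9,-95,-2,0,1],[0,0,9,-95,-2,0,1],[0,0,9,-95,-2,0,1]]'
python3 - <<'E'
from d import *
st()
for c in ("scene","side","wrist"):
    s=snap(c); P=cloud(s)
    print(c,top(P,(.621,-.258),.155,.03,0),top(P,(.526,-.259),.126,.02,0),top(P,(.621,-.258),.05,.068,0)); find(c,["chuck_right_knob"],1)
E
```

```text
time_s: 21.95
tool_pos: [0.622, -0.2577, 0.1105]
ee_rot: [-180.0, 0.1, 171.1]
ft_force: [-0.2, 1.1, 5.1]
grip_width: 0.455
gripper_force: 51.0
time_s: 22.62
tool_pos: [0.6225, -0.2583, 0.2179]
ee_rot: [-179.9, 0.4, 171.1]
ft_force: [-0.0, 0.8, -0.3]
grip_width: 0.748
gripper_force: 0.0
time_s: 23.03
tool_pos: [0.5257, -0.2595, 0.2131]
ee_rot: [179.9, -0.1, 180.0]
ft_force: [0.4, -0.5, 0.1]
grip_width: 0.996
gripper_force: 0.0
{'time_s': 23.033, 'q': [-33.77, 26.895, 78.841, 0.015, 74.362, -123.77], 'tool_pos': [0.526, -0.259, 0.213], 'ee_rot': [179.933, -0.074, 179.996], 'ft_force': [0.363, -0.463, 0.059], 'grip_width': 0.996, 'gripper_force': 0.0}
scene (array([ 0.6209, -0.2551,  0.1541,  0.6197, -0.2565,  0.0214]), 87) (array([ 0.527 , -0.2551,  0.1242,  0.5247, -0.2554,  0.0107]), 20) (array([ 0.6271, -0.2357,  0.0495,  0.6228, -0.2549,  0.0636]), 382)
scene chuck_right_knob 0.67 [ 0.5226 -0.2599  0.125 ] [265. 158.]
side (array([ 0.6198, -0.2607,  0.1552,  0.6215, -0.2584,  0.0226]), 129) (array([ 0.5257, -0.2609,  0.1245,  0.5257, -0.2597,  0.0101]), 28) (array([ 0.6133, -0.2713,  0.0505,  0.6211, -0.2584,  0.0645]), 541)
side chuck_right_knob 0.61 [ 0.5265 -0.262   0.1214] [355. 269.]
wrist (array([ 0.618 , -0.2591,  0.1557,  0.6205, -0.259 ,  0.0202]), 2218) (array([ 0.5253, -0.26  ,  0.1263,  0.5266, -0.2599,  0.0091]), 465) (array([ 0.6054, -0.2593,  0.0507,  0.6213, -0.2582,  0.0622]), 5128)
wrist chuck_right_knob 0.82 [ 0.5282 -0.2607  0.1265] [322. 204.]
```

```bash

python3 -m handwheel '[[0,0,0,0,0,-41,1],[0,0,0,0,0,-82,1],[0,0,0,0,0,-115,1],[0,0,0,0,0,-131,1],[0,0,0,0,0,-131,1]]'
python3 -m handwheel '[[0,0,0,0,0,0,0],[0,0,0,0,0,0,0],[0,0,0,0,0,0,0],[0,0,0,0,0,0,0],[0,0,0,0,0,0,0],[0,0,0,0,0,0,0],[0,0,0,0,0,0,0],[0,0,0,0,0,0,0]]' 50
sed -i 's/\[round/[float(round/;s/np.cos(a)),1)/np.cos(a)),1))/;s/,round(95\*(np.sin/,float(round(95*(np.sin/;s/np.sin(a)),1)/np.sin(a)),1))/;' arc.py
python3 arc.py 181 5 2; python3 arc.py 121 3 1
```

```text
time_s: 23.75
tool_pos: [0.5243, -0.2579, 0.0786]
ee_rot: [179.7, -0.4, -179.9]
ft_force: [-1.4, 0.1, 0.4]
grip_width: 0.998
gripper_force: 0.0
time_s: 24.42
tool_pos: [0.5267, -0.2598, 0.0844]
ee_rot: [-179.9, 0.1, -179.9]
ft_force: [-1.0, 0.7, 6.7]
grip_width: 0.199
gripper_force: 48.6
from 181.0 [[0.2, 8.3], [1.2, 16.5], [2.8, 24.6], [5.2, 32.6], [8.2, 40.3], [11.9, 47.7], [16.2, 54.8], [21.2, 61.4]]
from 141.0 [[5.5, 6.2], [11.5, 11.9], [18.0, 17.1], [24.9, 21.6], [32.2, 25.6], [39.8, 28.9], [47.6, 31.5], [55.7, 33.5]]
from 121.0 [[4.3, 2.4], [8.8, 4.7], [13.3, 6.7], [18.0, 8.4], [22.7, 9.9], [27.6, 11.1], [32.4, 12.1], [37.4, 12.9]]
```

```bash

python3 -m handwheel '[[0,0,-5,0.2,8.3,0,0],[0,0,-10,1.2,16.5,0,0],[0,0,-15,2.8,24.6,0,0],[0,0,-20,5.2,32.6,0,0],[0,0,-25,8.2,40.3,0,0],[0,0,-30,11.9,47.7,0,0],[0,0,-35,16.2,54.8,0,0],[0,0,-40,21.2,61.4,0,0]]'
python3 -m handwheel '[[0,0,-5,5.5,6.2,0,0],[0,0,-10,11.5,11.9,0,0],[0,0,-15,18,17.1,0,0],[0,0,-20,24.9,21.6,0,0],[0,0,-20,24.9,21.6,0,0]]'
python3 -m handwheel '[[0,0,-3,4.3,2.4,0,0],[0,0,-6,8.8,4.7,0,0],[0,0,-9,13.3,6.7,0,0],[0,0,-9,13.3,6.7,0,0],[0,0,-9,13.3,6.7,0,0]]'
```

```text
time_s: 25.08
tool_pos: [0.5478, -0.1989, 0.0844]
ee_rot: [-180.0, 0.1, 139.8]
ft_force: [-2.1, -4.0, 4.1]
grip_width: 0.196
gripper_force: 49.0
time_s: 25.5
tool_pos: [0.5738, -0.1769, 0.0844]
ee_rot: [179.9, 0.2, 119.9]
ft_force: [0.0, -1.0, 6.3]
grip_width: 0.199
gripper_force: 49.4
time_s: 25.92
tool_pos: [0.5862, -0.1709, 0.0844]
ee_rot: [179.9, 0.1, 111.1]
ft_force: [-0.7, -3.5, 5.7]
grip_width: 0.197
gripper_force: 49.4
```

```bash
python3 arc.py 112 3 1;
python3 -m handwheel '[[0,0,-3,4.7,1.7,0,0],[0,0,-6,9.4,3.1,0,0],[0,0,-6,9.4,3.1,0,0],[0,0,-6,9.4,3.1,0,0]]'
python3 -m handwheel '[[0,0,-3,4.8,1.2,0,0],[0,0,-3,4.8,1.2,0,0],[0,0,-3,4.8,1.2,0,0]]'
python3 -m handwheel '[[0,0,-3,4.9,1,0,0],[0,0,-3,4.9,1,0,0],[0,0,-3,4.9,1,0,0]]'
```

```text
from 112.0 [[4.7, 1.7], [9.4, 3.2], [14.2, 4.5], [19.1, 5.5], [24.0, 6.2], [29.0, 6.7], [33.9, 6.9], [38.9, 6.9]]
time_s: 26.25
tool_pos: [0.5952, -0.1679, 0.0844]
ee_rot: [180.0, 0.1, 105.1]
ft_force: [-2.4, -3.2, 7.2]
grip_width: 0.197
gripper_force: 49.5
time_s: 26.5
tool_pos: [0.5997, -0.1667, 0.0844]
ee_rot: [180.0, 0.1, 102.1]
ft_force: [-3.4, -3.2, 6.4]
grip_width: 0.196
gripper_force: 49.5
time_s: 26.75
tool_pos: [0.6044, -0.1657, 0.0844]
ee_rot: [-180.0, 0.1, 99.1]
ft_force: [-4.0, -2.7, 7.7]
grip_width: 0.199
gripper_force: 49.5
```

```bash

python3 -m handwheel '[[0,0,-3,4.9,0.7,0,0],[0,0,-3,4.9,0.7,0,0],[0,0,-3,4.9,0.7,0,0],[0,0,-3,4.9,0.7,0,0]]'
python3 -m handwheel '[[0,0,-3,5,0.5,0,0],[0,0,-3,5,0.5,0,0],[0,0,-3,5,0.5,0,0],[0,0,-3,5,0.5,0,0]]'
python3 - <<'E'
from h import *
s=manip.sense(); print(s["moment"],s["ft_force"],s["joint_torque"])
for c in ("scene","side","wrist"): snap(c,c+"7"); find(c,["chuck_right_knob","housing_long","chuck_right_jaw0"],3)
E
```

```text
time_s: 27.08
tool_pos: [0.6091, -0.165, 0.0844]
ee_rot: [-180.0, 0.1, 96.2]
ft_force: [-4.3, -4.0, 8.0]
grip_width: 0.196
gripper_force: 49.6
time_s: 27.42
tool_pos: [0.6139, -0.1646, 0.0844]
ee_rot: [-180.0, 0.1, 93.2]
ft_force: [-5.8, -3.5, 8.3]
grip_width: 0.196
gripper_force: 49.6
[-0.51632679  0.86417139 -0.0072559 ] [-5.76596568 -3.5185156   8.30424348] [ 2.95825660e+00 -5.24289465e+01 -2.15442896e+01  1.33108847e+00
 -1.16477888e+00  1.04578413e-02]
scene chuck_right_knob 0.7 [ 0.6155 -0.1613  0.126 ] [253. 183.]
scene housing_long 0.52 [ 0.6207 -0.2575  0.0497] [242. 186.]
scene chuck_right_jaw0 0.51 [ 0.613  -0.2528  0.0516] [244. 185.]
side chuck_right_knob 0.8 [ 0.6171 -0.1622  0.1222] [374. 237.]
side housing_long 0.89 [ 0.6199 -0.2575  0.0483] [382. 274.]
side chuck_right_jaw0 0.6 [ 0.6185 -0.2554  0.0533] [381. 272.]
side chuck_right_jaw0 0.33 [0.6604 0.0073 0.1368] [371. 192.]
wrist chuck_right_knob 0.88 [ 0.6134 -0.1661  0.128 ] [319. 319.]
wrist housing_long 0.59 [ 0.6258 -0.2605  0.0469] [332. 363.]
```

View pics/wrist7.png

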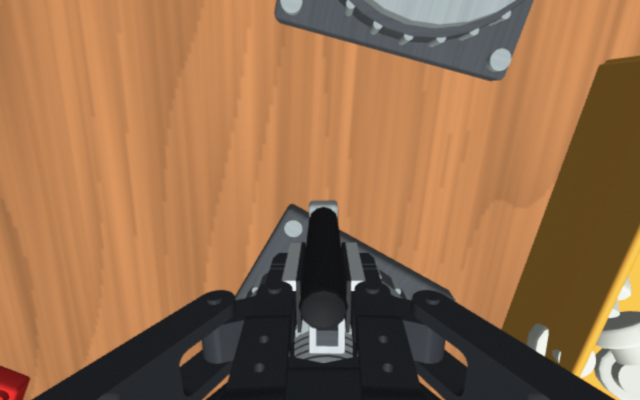

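The wrist view shows the knob gripped at (322,310), turned about 87° from its start. I'll release it and see where it settles.

```bash

python3 -m handwheel '[[0,0,0,0,0,0,1],[0,0,0,0,0,0,1],[0,0,0,0,0,0,1],[0,0,0,0,0,0,1],[0,0,0,0,0,0,1],[0,0,0,0,0,40,1],[0,0,0,0,0,80,1],[0,0,0,0,0,120,1]]'
python3 -m handwheel '[[0,0,0,0,0,40,1],[0,0,0,-40,0,80,1],[0,0,0,-80,20,80,1],[0,0,0,-100,30,80,1],[0,0,0,-100,30,80,1]]'
python3 - <<'E'
from d import *
st()
for c in ("scene","side","wrist"):
    s=snap(c,c+"8"); P=cloud(s)
    find(c,["chuck_right_knob"],1)
    print(top(P,(.59,-.168),.126,.03,0))
E
```

```text
time_s: 28.68
tool_pos: [0.6146, -0.1628, 0.2041]
ee_rot: [-180.0, -0.1, 93.1]
ft_force: [1.1, 0.4, 1.2]
grip_width: 0.999
gripper_force: 0.0
time_s: 29.1
tool_pos: [0.5097, -0.1303, 0.2843]
ee_rot: [-179.9, -0.1, 93.1]
ft_force: [0.4, 0.4, -0.6]
grip_width: 0.997
gripper_force: 0.0
{'time_s': 29.1, 'q': [-22.72, 17.733, 81.577, 0.043, 80.833, -25.861], 'tool_pos': [0.51, -0.13, 0.284], 'ee_rot': [-179.891, -0.1, 93.134], 'ft_force': [0.369, 0.408, -0.64], 'grip_width': 0.997, 'gripper_force': 0.0}
scene chuck_right_knob 0.64 [ 0.5855 -0.1703  0.1252] [260. 179.]
(array([ 0.5867, -0.1665,  0.1249,  0.5865, -0.167 ,  0.008 ]), 19)
side chuck_right_knob 0.59 [ 0.5867 -0.1707  0.1237] [365. 240.]
(array([ 0.5846, -0.1715,  0.1254,  0.5854, -0.1718,  0.0107]), 26)
wrist chuck_right_knob 0.67 [ 0.5825 -0.1747  0.1276] [389. 226.]
(array([ 0.5851, -0.1695,  0.1261,  0.5858, -0.1704,  0.009 ]), 277)
```

View pics/wrist8.png

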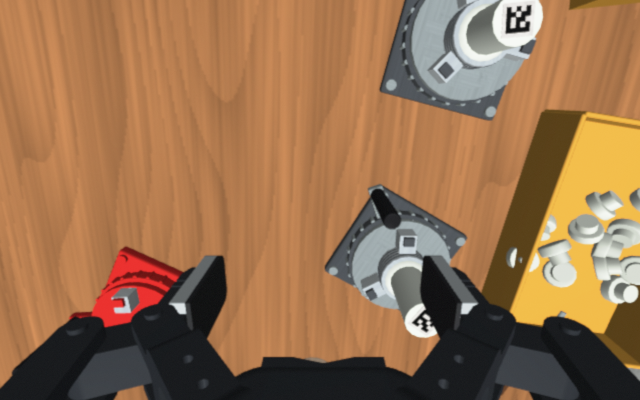

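The wrist view shows the long housing held by its jaws, at about (405,270), and its knob at (385,207). Both knobs settled at angles matching about 1.25 rad, so both are tight. Next is the empty left chuck.

```bash

python3 -m handwheel '[[0,0,7,5,38,0,1],[0,0,14,10,76,0,1],[0,0,21,15,114,0,1],[0,0,28,20,152,0,1],[0,0,35,25,190,0,1],[0,0,42,30,228,0,1],[0,0,49,35,266,0,1],[0,0,56,36,304,0,1]]'
python3 -m handwheel '[[0,0,7,0,0,0,1],[0,0,14,0,0,0,1],[0,0,21,0,0,-20,1],[0,0,28,0,0,-40,1],[0,0,35,0,0,-60,1],[0,0,42,0,0,-70,1],[0,0,49,0,0,-70,1],[0,0,56,0,0,-70,1]]'
python3 -m handwheel '[[0,0,7,0,0,0,1],[0,0,14,0,0,0,1],[0,0,20,0,0,0,1],[0,0,20,0,0,0,1],[0,0,20,0,0,0,1]]'
python3 - <<'E'
from d import *
st()
for c in ("scene","side","wrist"):
    s=snap(c); P=cloud(s)
    print(c,top(P,(.545,.174),.126,.02,0),top(P,(.612,.2405),.05,.068,0)); find(c,["chuck_left_knob"],1)
E
python3 arc.py 224.8 5 2; python3 arc.py 144.8 5 1
```

```text
time_s: 30.07
tool_pos: [0.5519, 0.1727, 0.2823]
ee_rot: [-180.0, -0.0, 149.4]
ft_force: [-0.1, -0.6, 0.5]
grip_width: 1.001
gripper_force: 0.0
time_s: 30.73
tool_pos: [0.5511, 0.1707, 0.2112]
ee_rot: [179.9, -0.2, -154.6]
ft_force: [-0.5, -0.6, 0.5]
grip_width: 1.002
gripper_force: 0.0
time_s: 31.15
tool_pos: [0.5513, 0.1708, 0.2125]
ee_rot: [180.0, -0.0, -135.1]
ft_force: [0.6, -0.9, -0.0]
grip_width: 1.0
gripper_force: 0.0
{'time_s': 31.15, 'q': [9.599, 25.931, 80.523, 0.009, 73.586, -125.286], 'tool_pos': [0.551, 0.171, 0.213], 'ee_rot': [179.97, -0.028, -135.118], 'ft_force': [0.639, -0.891, -0.036], 'grip_width': 1.0, 'gripper_force': 0.0}
scene (array([0.5458, 0.1772, 0.1236, 0.5458, 0.1754, 0.0097]), 30) (array([0.6148, 0.2459, 0.0491, 0.6127, 0.2433, 0.0633]), 1181)
scene chuck_left_knob 0.75 [0.5454 0.1747 0.1262] [330. 239.]
side (array([0.5439, 0.1716, 0.1254, 0.5447, 0.1732, 0.0119]), 18) (array([0.6141, 0.2361, 0.0505, 0.6121, 0.2395, 0.0669]), 494)
side chuck_left_knob 0.57 [0.5396 0.1725 0.1243] [324. 166.]
wrist (array([0.5442, 0.1734, 0.1263, 0.5449, 0.1742, 0.009 ]), 471) (array([0.6097, 0.2386, 0.0508, 0.6125, 0.2415, 0.0624]), 8771)
wrist chuck_left_knob 0.76 [0.5469 0.175  0.1247] [332. 203.]
from 224.8 [[-5.6, 6.1], [-10.6, 12.7], [-15.0, 19.7], [-18.8, 27.1], [-22.0, 34.8], [-24.4, 42.7], [-26.2, 50.8], [-27.3, 59.0]]
from 184.8 [[-0.3, 8.3], [0.1, 16.6], [1.2, 24.8], [3.0, 32.9], [5.5, 40.8], [8.7, 48.4], [12.6, 55.7], [17.0, 62.7]]
from 144.8 [[5.1, 6.6], [10.7, 12.6], [16.8, 18.2], [23.4, 23.2], [30.4, 27.7], [37.8, 31.5], [45.4, 34.6], [53.4, 37.1]]
```

```bash

python3 -m handwheel '[[0,0,0,-6,3,-40,1],[0,0,0,-6,3,-80,1],[0,0,0,-6,3,-115,1],[0,0,0,-6,3,-130,1],[0,0,0,-6,3,-130,1]]'
python3 -m handwheel '[[0,0,0,0,0,0,0],[0,0,0,0,0,0,0],[0,0,0,0,0,0,0],[0,0,0,0,0,0,0],[0,0,0,0,0,0,0],[0,0,0,0,0,0,0],[0,0,0,0,0,0,0],[0,0,0,0,0,0,0]]' 50
python3 -m handwheel '[[0,0,-5,-5.6,6.1,0,0],[0,0,-10,-10.6,12.7,0,0],[0,0,-15,-15,19.7,0,0],[0,0,-20,-18.8,27.1,0,0],[0,0,-25,-22,34.8,0,0],[0,0,-30,-24.4,42.7,0,0],[0,0,-35,-26.2,50.8,0,0],[0,0,-40,-27.3,59,0,0]]'
python3 -m handwheel '[[0,0,-5,-0.3,8.3,0,0],[0,0,-10,0.1,16.6,0,0],[0,0,-15,1.2,24.8,0,0],[0,0,-20,3,32.9,0,0],[0,0,-25,5.5,40.8,0,0],[0,0,-30,8.7,48.4,0,0],[0,0,-35,12.6,55.7,0,0],[0,0,-40,17,62.7,0,0]]'
```

```text
time_s: 31.87
tool_pos: [0.5421, 0.1732, 0.0793]
ee_rot: [179.7, -0.4, -135.0]
ft_force: [-0.8, -0.7, 0.3]
grip_width: 1.001
gripper_force: 0.0
time_s: 32.53
tool_pos: [0.5451, 0.1738, 0.0844]
ee_rot: [-180.0, 0.1, -134.9]
ft_force: [-2.0, 0.1, 6.4]
grip_width: 0.195
gripper_force: 48.6
time_s: 33.2
tool_pos: [0.517, 0.2323, 0.0843]
ee_rot: [-179.9, -0.0, -175.2]
ft_force: [-3.1, -4.6, 7.8]
grip_width: 0.199
gripper_force: 49.3
time_s: 33.87
tool_pos: [0.5334, 0.2957, 0.0844]
ee_rot: [-179.9, -0.1, 144.8]
ft_force: [-5.7, -0.8, 8.3]
grip_width: 0.195
gripper_force: 49.4
```

```bash

python3 -m handwheel '[[0,0,-5,5.1,6.6,0,0],[0,0,-10,10.7,12.6,0,0],[0,0,-10,10.7,12.6,0,0]]'
python3 -m handwheel '[[0,0,-3,3.6,3.4,0,0],[0,0,-3,3.6,3.4,0,0]]'
python3 -m handwheel '[[0,0,-3,3.8,3.2,0,0],[0,0,-3,3.8,3.2,0,0]]'
python3 -m handwheel '[[0,0,-3,3.9,3,0,0],[0,0,-3,3.9,3,0,0]]'
```

```text
time_s: 34.12
tool_pos: [0.5451, 0.3096, 0.0844]
ee_rot: [179.9, -0.1, 134.8]
ft_force: [-3.2, 4.4, 7.5]
grip_width: 0.194
gripper_force: 49.3
time_s: 34.28
tool_pos: [0.5483, 0.3126, 0.0844]
ee_rot: [180.0, -0.1, 131.9]
ft_force: [-3.1, 2.8, 6.4]
grip_width: 0.197
gripper_force: 49.2
time_s: 34.45
tool_pos: [0.552, 0.3158, 0.0844]
ee_rot: [180.0, -0.1, 128.9]
ft_force: [-4.2, 2.7, 7.3]
grip_width: 0.196
gripper_force: 49.3
time_s: 34.62
tool_pos: [0.556, 0.3187, 0.0844]
ee_rot: [180.0, -0.1, 125.9]
ft_force: [-3.7, 3.3, 6.0]
grip_width: 0.199
gripper_force: 49.3
```

```bash

python3 -m handwheel '[[0,0,-3,4.1,2.8,0,0],[0,0,-3,4.1,2.8,0,0]]'
python3 -m handwheel '[[0,0,-3,4.2,2.6,0,0],[0,0,-3,4.2,2.6,0,0]]'
python3 -m handwheel '[[0,0,-3,4.3,2.4,0,0],[0,0,-3,4.3,2.4,0,0]]'
python3 -m handwheel '[[0,0,-2,2.9,1.5,0,0],[0,0,-2,2.9,1.5,0,0]]'
```

```text
time_s: 34.78
tool_pos: [0.5601, 0.3216, 0.0844]
ee_rot: [180.0, -0.1, 122.9]
ft_force: [-4.5, 3.3, 6.4]
grip_width: 0.196
gripper_force: 49.3
time_s: 34.95
tool_pos: [0.5644, 0.3242, 0.0844]
ee_rot: [180.0, -0.1, 119.9]
ft_force: [-3.0, 2.7, 6.9]
grip_width: 0.196
gripper_force: 49.3
time_s: 35.12
tool_pos: [0.5688, 0.3265, 0.0844]
ee_rot: [179.9, -0.1, 116.9]
ft_force: [-3.2, 2.9, 6.3]
grip_width: 0.196
gripper_force: 49.3
time_s: 35.28
tool_pos: [0.5709, 0.3276, 0.0844]
ee_rot: [-179.9, -0.1, 115.0]
ft_force: [-7.6, 0.7, 7.9]
grip_width: 0.197
gripper_force: 49.8
```

```bash

python3 -m handwheel '[[0,0,-1,1.5,0.7,0,0],[0,0,-1,1.5,0.7,0,0],[0,0,-1,1.5,0.7,0,0]]'
python3 -m handwheel '[[0,0,0,0,0,0,1],[0,0,0,0,0,0,1],[0,0,0,0,0,0,1],[0,0,0,0,0,0,1],[0,0,0,0,0,0,1],[0,0,0,0,0,40,1],[0,0,0,0,0,80,1],[0,0,0,0,0,120,1]]'
python3 -m handwheel '[[0,0,0,-40,0,60,1],[0,0,0,-80,-20,120,1],[0,0,0,-120,-40,150,1],[0,0,0,-150,-50,150,1],[0,0,0,-150,-50,150,1]]'
python3 - <<'E'
from d import *
st()
N=["chuck_left_knob","reader","reader_eye","mat","chuck_left_jaw0"]
for c in ("scene","side","wrist"):
    s=snap(c,c+"9"); P=cloud(s)
    print(c,top(P,(.571,.328),.126,.03,0)); find(c,N,1)
# reader/mat geometry from silhouettes in the wrist view
s=S["wrist"]
for k,z in (("reader",.05),("mat",.004)):
    r=manip.silhouettes("wrist",k)
    if not r: continue
    m=r[0]["pixels"]; print(k,r[0]["score"],m.sum())
    Z=s["z_map"]; v,u=np.nonzero(m&(Z>0)); p=np.array([w(s,a,b) for a,b in zip(u[::7],v[::7])])
    p=p[p[:,2]<.08]
    print(np.round(p.mean(0),4),np.percentile(p[:,2],[2,50,98]).round(4)); rc=cv2.minAreaRect(p[:,:2].astype(np.float32)); print(rc)
E
```

```text
time_s: 35.53
tool_pos: [0.5709, 0.3276, 0.0843]
ee_rot: [-179.7, -0.0, 114.1]
ft_force: [-11.9, -3.2, 11.7]
grip_width: 0.196
gripper_force: 50.3
time_s: 36.2
tool_pos: [0.573, 0.3273, 0.2039]
ee_rot: [-179.9, 0.0, 114.1]
ft_force: [2.3, 0.5, 0.4]
grip_width: 0.997
gripper_force: 0.0
time_s: 36.62
tool_pos: [0.4337, 0.2815, 0.3468]
ee_rot: [179.9, 0.0, 114.1]
ft_force: [-0.2, -0.2, 0.3]
grip_width: 1.0
gripper_force: 0.0
{'time_s': 36.617, 'q': [24.49, 15.113, 75.61, -0.003, 89.206, 0.436], 'tool_pos': [0.434, 0.281, 0.347], 'ee_rot': [179.929, 0.002, 114.054], 'ft_force': [-0.176, -0.232, 0.321], 'grip_width': 1.0, 'gripper_force': 0.0}
scene (array([0.5729, 0.3295, 0.1243, 0.5721, 0.3292, 0.0099]), 39)
scene chuck_left_knob 0.66 [0.5734 0.3265 0.127 ] [354. 282.]
scene reader 0.61 [0.3812 0.2608 0.0045] [393. 262.]
scene reader_eye 0.83 [0.339  0.1942 0.03  ] [390. 236.]
scene mat 0.92 [0.3871 0.2819 0.0006] [396. 268.]
scene chuck_left_jaw0 0.6 [0.6007 0.2422 0.0534] [327. 281.]
side (array([0.5711, 0.3246, 0.1243, 0.5729, 0.3255, 0.0103]), 17)
side chuck_left_knob 0.88 [0.5634 0
[... 172 characters left out ...]
] [279. 176.]
side chuck_left_jaw0 0.39 [0.5977 0.2405 0.0533] [334. 164.]
wrist (array([0.5706, 0.3274, 0.1261, 0.5721, 0.3267, 0.0088]), 218)
wrist chuck_left_knob 0.65 [0.57   0.3309 0.1227] [450. 175.]
wrist reader 0.73 [0.3834 0.2644 0.0025] [286. 147.]
wrist reader_eye 0.7 [0.3373 0.1949 0.032 ] [235. 181.]
wrist mat 0.61 [0.3921 0.2794 0.0044] [295. 140.]
reader 0.61 3597
[0.3774 0.2561 0.0538] [0.0281 0.056  0.0582]
((0.37868139147758484, 0.25731348991394043), (0.16696806252002716, 0.04783762991428375), 55.7088508605957)
mat 0.83 17922
[0.3902 0.2945 0.0047] [0.0029 0.0047 0.0065]
((0.39211058616638184, 0.2781357765197754), (0.1696564108133316, 0.2592690587043762), 15.09536361694336)
```

View pics/wrist9.png

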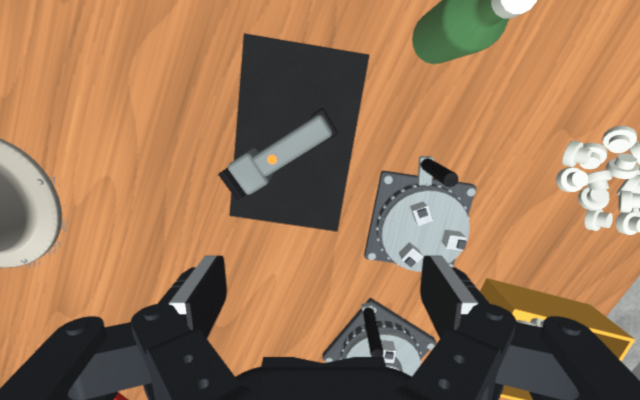

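The wrist view shows the left chuck shut and empty at about (425,225), and the reader on the mat at (275,155) with its head at lower left. I'll grip the reader across its handle.

```bash

python3 -m handwheel '[[0,0,-7,-10,-5,-20,1],[0,0,-14,-20,-10,-50,1],[0,0,-21,-30,-15,-80,1],[0,0,-28,-40,-20,-110,1],[0,0,-35,-50,-25,-140,1],[0,0,-42,-56,-27,-170,1],[0,0,-49,-56,-27,-200,1],[0,0,-56,-56,-27,-200,1]]'
python3 -m handwheel '[[0,0,-2,0,0,0,1],[0,0,-2,0,0,0,1]]'
python3 - <<'E'
from d import *
st(); s=snap("wrist","w10"); find("wrist",["reader","reader_eye"],1)
P=cloud(s); m=(abs(P[:,2]-.056)<.006)&(np.hypot(*(P[:,:2]-[.38,.258]).T)<.11); Q=P[m]
d=np.array([np.cos(np.radians(236)),np.sin(np.radians(236))]); n=np.array([-d[1],d[0]])
a=(Q[:,:2]-[.3815,.2605])@d; b=(Q[:,:2]-[.3815,.2605])@n
for lo in np.arange(-.08,.08,.02):
    k=(a>=lo)&(a<lo+.02)
    if k.sum()>3: print(round(lo,3),k.sum(),np.percentile(b[k],[2,98]).round(4),np.median(Q[k,2]).round(4))
print(a.min(),a.max())
E
```

```text
time_s: 38.28
tool_pos: [0.3755, 0.2536, 0.141]
ee_rot: [-179.7, 0.4, 57.7]
ft_force: [-1.8, 0.3, -0.2]
grip_width: 0.996
gripper_force: 0.0
time_s: 38.45
tool_pos: [0.3787, 0.255, 0.1452]
ee_rot: [-180.0, 0.0, 56.0]
ft_force: [-0.5, 0.2, 0.3]
grip_width: 1.002
gripper_force: 0.0
{'time_s': 38.45, 'q': [24.327, 18.071, 104.866, -0.006, 57.106, 58.333], 'tool_pos': [0.379, 0.255, 0.145], 'ee_rot': [-179.981, 0.04, 55.997], 'ft_force': [-0.494, 0.209, 0.308], 'grip_width': 1.002, 'gripper_force': 0.0}
wrist reader 0.67 [0.3845 0.2649 0.002 ] [321. 172.]
wrist reader_eye 0.91 [0.3386 0.1947 0.0311] [323. 274.]
-0.08 976 [-0.0147  0.0153] 0.0559
-0.06 1356 [-0.0148  0.0155] 0.0564
-0.04 1259 [-0.0149  0.0157] 0.0564
-0.02 1171 [-0.015   0.0154] 0.0564
0.0 1085 [-0.0149  0.0156] 0.0565
0.02 1288 [-0.0221  0.0222] 0.056
0.04 1481 [-0.0234  0.0237] 0.0565
0.06 1197 [-0.0218  0.0216] 0.0556
-0.07401077827769002 0.08456872420055193
```

```bash

python3 -m handwheel '[[0,0,0,-1,-1,-40,1],[0,0,0,-1,-1,-80,1],[0,0,0,-1,-1,-105,1],[0,0,0,-1,-1,-118,1],[0,0,0,-1,-1,-121,1],[0,0,0,-1,-1,-121,1]]'
python3 -m handwheel '[[0,0,0,0,0,0,0],[0,0,0,0,0,0,0],[0,0,0,0,0,0,0],[0,0,0,0,0,0,0],[0,0,0,0,0,0,0],[0,0,0,0,0,0,0],[0,0,0,0,0,0,0],[0,0,0,0,0,0,0]]' 60
python3 -m handwheel '[[0,0,0,0,0,20,0],[0,0,0,0,0,60,0],[0,0,0,0,0,100,0],[0,0,0,0,0,140,0],[0,0,0,0,0,180,0],[0,0,0,0,0,210,0],[0,0,0,0,0,210,0],[0,0,0,0,0,210,0]]'
python3 - <<'E'
from d import *
for c in ("scene","side","wrist"): snap(c); find(c,["reader","reader_eye"],1)
for c,xy,z in (("scene",(.663,.007),.135),("side",(.663,.007),.135),("scene",(.6205,-.2585),.155),("side",(.6205,-.2585),.155)):
    print(c,top(cloud(S[c]),xy,z,.03,0)); 
for c in ("scene","side"): find(c,["housing_medium_label","housing_long_label"],1)
E
```

```text
time_s: 39.1
tool_pos: [0.3777, 0.254, 0.0242]
ee_rot: [-180.0, 0.1, 56.1]
ft_force: [-0.3, -0.5, 0.0]
grip_width: 0.998
gripper_force: 0.0
time_s: 39.77
tool_pos: [0.3783, 0.2543, 0.0255]
ee_rot: [179.9, -0.1, 56.1]
ft_force: [0.1, -0.6, 6.2]
grip_width: 0.366
gripper_force: 60.3
time_s: 40.43
tool_pos: [0.3782, 0.2543, 0.236]
ee_rot: [179.9, -0.2, 56.1]
ft_force: [-0.3, -0.6, -2.6]
grip_width: 0.368
gripper_force: 60.3
scene reader 0.74 [0.3845 0.2601 0.2153] [399. 211.]
scene reader_eye 0.69 [0.3404 0.1953 0.2397] [396. 184.]
side reader 0.95 [0.3796 0.2576 0.2115] [273. 140.]
side reader_eye 0.7 [0.3354 0.1964 0.244 ] [263. 147.]
wrist reader 0.97 [0.382  0.2633 0.2091] [319. 221.]
scene (array([0.6638, 0.0111, 0.1341, 0.6638, 0.0086, 0.0213]), 124)
side (array([0.6614, 0.0056, 0.1345, 0.6616, 0.0062, 0.0212]), 91)
scene (array([ 0.622 , -0.253 ,  0.1541,  0.6189, -0.2548,  0.0232]), 93)
side (array([ 0.6202, -0.2609,  0.1552,  0.6204, -0.2595,  0.0218]), 129)
scene housing_medium_label 0.57 [0.6644 0.0102 0.1331] [263. 220.]
scene housing_long_label 0.92 [ 0.6182 -0.2601  0.1554] [237. 161.]
side housing_medium_label 0.57 [0.6583 0.0101 0.1362] [370. 191.]
side housing_long_label 0.77 [ 0.619  -0.2617  0.1533] [385. 256.]
```

```bash

python3 -m handwheel '[[0,0,7,20,-16,0,0],[0,0,14,45,-36,0,0],[0,0,21,70,-56,0,0],[0,0,28,95,-77,0,0],[0,0,35,120,-97,0,0],[0,0,42,145,-117,0,0],[0,0,49,170,-137,0,0],[0,0,56,190,-153,0,0]]'
python3 -m handwheel '[[0,0,7,4,-4,-10,0],[0,0,14,4,-4,-25,0],[0,0,20,4,-4,-40,0],[0,0,23,4,-4,-50,0],[0,0,23,4,-4,-50,0],[0,0,23,4,-4,-50,0],[0,0,23,4,-4,-50,0]]'
cat > e.py <<'E'
from d import *
st()
for c in ("scene","side","wrist"): snap(c,c+"11"); find(c,["reader","reader_eye","housing_medium_label","housing_long_label"],1)
E
python3 e.py
```

```text
time_s: 41.75
tool_pos: [0.5694, 0.0993, 0.2343]
ee_rot: [180.0, 0.0, 112.4]
ft_force: [0.4, -0.2, -3.3]
grip_width: 0.364
gripper_force: 60.2
time_s: 42.33
tool_pos: [0.5723, 0.0972, 0.1853]
ee_rot: [179.9, 0.1, 135.0]
ft_force: [-0.4, 0.2, -2.7]
grip_width: 0.365
gripper_force: 60.3
{'time_s': 42.333, 'q': [2.07, 27.522, 82.385, 0.003, 70.014, -42.904], 'tool_pos': [0.572, 0.097, 0.185], 'ee_rot': [179.94, 0.052, 134.974], 'ft_force': [-0.419, 0.171, -2.652], 'grip_width': 0.365, 'gripper_force': 60.284}
scene reader 0.59 [0.5677 0.103  0.1643] [309. 218.]
scene reader_eye 0.56 [0.6233 0.0449 0.1879] [280. 207.]
scene housing_medium_label 0.81 [0.6648 0.0069 0.1345] [263. 219.]
scene housing_long_label 0.56 [ 0.6216 -0.2584  0.1558] [236. 161.]
side reader 0.67 [0.5687 0.1025 0.1631] [337. 171.]
side reader_eye 0.8 [0.623  0.0511 0.1925] [357. 173.]
side housing_long_label 0.61 [ 0.6174 -0.2595  0.1525] [384. 256.]
wrist reader 0.75 [0.5715 0.1072 0.1603] [335. 224.]
```

```bash

python3 -m handwheel '[[0,0,0,0,0,0,0],[0,0,0,0,0,0,0],[0,0,0,0,0,0,0],[0,0,0,0,0,0,0],[0,0,0,0,0,0,0],[0,0,0,0,0,0,0],[0,0,0,0,0,0,0],[0,0,0,0,0,0,0]]'
python3 -m handwheel '[[0,0,0,0,0,0,0],[0,0,0,0,0,0,0],[0,0,0,0,0,0,0],[0,0,0,0,0,0,0],[0,0,0,0,0,0,0],[0,0,0,0,0,0,0],[0,0,0,0,0,0,0],[0,0,0,0,0,0,0]]'
python3 -m handwheel '[[0,0,0,0,0,0,0],[0,0,0,0,0,0,0],[0,0,0,0,0,0,0],[0,0,0,0,0,0,0],[0,0,0,0,0,0,0],[0,0,0,0,0,0,0],[0,0,0,0,0,0,0],[0,0,0,0,0,0,0]]'
python3 -m handwheel '[[0,0,0,0,0,0,0],[0,0,0,0,0,0,0],[0,0,0,0,0,0,0],[0,0,0,0,0,0,0],[0,0,0,0,0,0,0],[0,0,0,0,0,0,0],[0,0,0,0,0,0,0],[0,0,0,0,0,0,0]]'
```

```text
time_s: 43.75
tool_pos: [0.5718, 0.0971, 0.1846]
ee_rot: [180.0, 0.0, 135.1]
ft_force: [-0.8, 0.3, -2.2]
grip_width: 0.368
gripper_force: 60.3
time_s: 44.42
tool_pos: [0.5718, 0.0971, 0.1846]
ee_rot: [180.0, 0.0, 135.1]
ft_force: [0.3, 0.1, -1.7]
grip_width: 0.368
gripper_force: 60.3
time_s: 45.08
tool_pos: [0.5718, 0.0971, 0.1846]
ee_rot: [180.0, 0.0, 135.1]
ft_force: [-0.2, 0.1, -2.0]
grip_width: 0.367
gripper_force: 60.3
time_s: 45.75
tool_pos: [0.5718, 0.0971, 0.1846]
ee_rot: [180.0, 0.0, 135.1]
ft_force: [-0.3, 0.2, -2.3]
grip_width: 0.365
gripper_force: 60.3
```

View pics/wrist11.png

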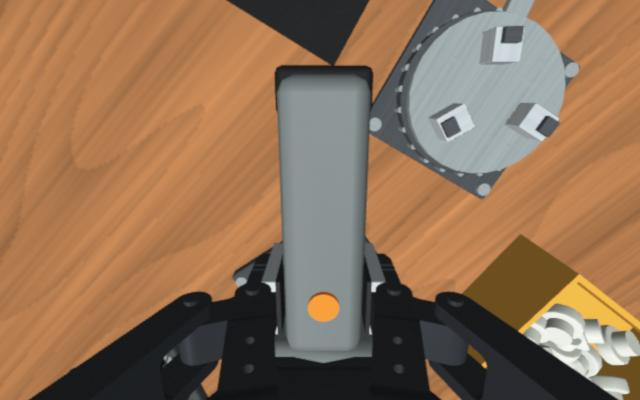

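The wrist view shows the reader held straight, with its handle at (323,200). Next is the long housing.

```bash

python3 -m handwheel '[[0,0,0,-2,-5,30,0],[0,0,0,-6,-30,50,0],[0,0,0,-12,-68,50,0],[0,0,0,-18,-106,50,0],[0,0,0,-24,-144,50,0],[0,0,0,-30,-182,50,0],[0,0,0,-36,-220,50,0],[0,0,0,-41,-250,50,0]]'
python3 -m handwheel '[[0,0,0,0,-12,-5,0],[0,0,0,0,-16,-15,0],[0,0,0,0,-16,-25,0],[0,0,0,0,-16,-30,0],[0,0,0,0,-16,-30,0],[0,0,0,0,-16,-30,0],[0,0,0,0,-16,-30,0]]'
python3 e.py
```

```text
time_s: 46.42
tool_pos: [0.5301, -0.1556, 0.2347]
ee_rot: [-180.0, 0.0, 135.0]
ft_force: [1.0, 0.7, -2.0]
grip_width: 0.369
gripper_force: 60.4
time_s: 47.0
tool_pos: [0.5312, -0.1678, 0.2048]
ee_rot: [180.0, 0.0, 135.2]
ft_force: [0.8, 0.1, -1.9]
grip_width: 0.365
gripper_force: 60.4
{'time_s': 47.0, 'q': [-25.424, 24.183, 84.622, 0.014, 71.172, -70.594], 'tool_pos': [0.531, -0.168, 0.205], 'ee_rot': [179.98, 0.017, 135.166], 'ft_force': [0.828, 0.108, -1.94], 'grip_width': 0.365, 'gripper_force': 60.428}
scene reader 0.62 [ 0.53   -0.1628  0.1843] [274. 159.]
scene reader_eye 0.87 [ 0.5825 -0.2191  0.211 ] [250. 149.]
scene housing_medium_label 0.59 [0.6607 0.0087 0.1351] [264. 219.]
scene housing_long_label 0.64 [ 0.6221 -0.2603  0.0481] [241. 186.]
side reader 0.57 [ 0.5283 -0.1679  0.1814] [348. 232.]
side reader_eye 0.59 [ 0.5798 -0.2168  0.2123] [370. 236.]
side housing_medium_label 0.77 [0.6616 0.0044 0.1343] [371. 193.]
side housing_long_label 0.97 [ 0.6158 -0.2583  0.1525] [384. 256.]
wrist reader 0.82 [ 0.5284 -0.162   0.1824] [329. 227.]
```

```bash

python3 -m handwheel '[[0,0,0,0,0,0,0],[0,0,0,0,0,0,0],[0,0,0,0,0,0,0],[0,0,0,0,0,0,0],[0,0,0,0,0,0,0],[0,0,0,0,0,0,0],[0,0,0,0,0,0,0],[0,0,0,0,0,0,0]]'
python3 -m handwheel '[[0,0,0,0,0,0,0],[0,0,0,0,0,0,0],[0,0,0,0,0,0,0],[0,0,0,0,0,0,0],[0,0,0,0,0,0,0],[0,0,0,0,0,0,0],[0,0,0,0,0,0,0],[0,0,0,0,0,0,0]]'
python3 -m handwheel '[[0,0,0,0,0,0,0],[0,0,0,0,0,0,0],[0,0,0,0,0,0,0],[0,0,0,0,0,0,0],[0,0,0,0,0,0,0],[0,0,0,0,0,0,0],[0,0,0,0,0,0,0],[0,0,0,0,0,0,0]]'
python3 -m handwheel '[[0,0,0,0,0,0,0],[0,0,0,0,0,0,0],[0,0,0,0,0,0,0],[0,0,0,0,0,0,0],[0,0,0,0,0,0,0],[0,0,0,0,0,0,0],[0,0,0,0,0,0,0],[0,0,0,0,0,0,0]]'
python3 -m handwheel '[[0,0,0,-5,5,30,0],[0,0,-3,-15,35,45,0],[0,0,-7,-26,72,45,0],[0,0,-11,-38,110,45,0],[0,0,-15,-50,148,45,0],[0,0,-19,-62,186,45,0],[0,0,-23,-74,224,45,0],[0,0,-27,-86,262,45,0]]'
python3 -m handwheel '[[0,0,-3,-12,38,0,0],[0,0,-3,-24,76,0,0],[0,0,-3,-36,114,0,0],[0,0,-3,-48,145,0,0],[0,0,-3,-52,168,-10,0],[0,0,-3,-52,177,-30,0],[0,0,-3,-52,177,-65,0],[0,0,-3,-52,177,-100,0]]'
python3 e.py
```

```text
time_s: 48.42
tool_pos: [0.5308, -0.1689, 0.2046]
ee_rot: [180.0, -0.0, 135.1]
ft_force: [-0.2, -0.4, -1.7]
grip_width: 0.366
gripper_force: 60.4
time_s: 49.08
tool_pos: [0.5308, -0.1689, 0.2046]
ee_rot: [180.0, 0.0, 135.1]
ft_force: [0.1, 0.1, -2.2]
grip_width: 0.367
gripper_force: 60.4
time_s: 49.75
tool_pos: [0.5308, -0.1689, 0.2046]
ee_rot: [180.0, -0.0, 135.1]
ft_force: [0.5, 0.3, -2.4]
grip_width: 0.361
gripper_force: 60.4
time_s: 50.42
tool_pos: [0.5308, -0.169, 0.2046]
ee_rot: [180.0, -0.0, 135.1]
ft_force: [-0.2, 0.2, -1.5]
grip_width: 0.365
gripper_force: 60.4
time_s: 51.08
tool_pos: [0.4439, 0.0946, 0.2498]
ee_rot: [180.0, 0.0, 107.8]
ft_force: [0.6, 1.0, -1.4]
grip_width: 0.363
gripper_force: 60.3
time_s: 51.75
tool_pos: [0.3932, 0.2714, 0.1494]
ee_rot: [179.8, -0.0, 105.2]
ft_force: [1.1, -0.2, -2.2]
grip_width: 0.362
gripper_force: 60.4
{'time_s': 51.75, 'q': [25.412, 19.626, 101.64, -0.002, 58.509, 10.229], 'tool_pos': [0.393, 0.271, 0.149], 'ee_rot': [179.778, -0.038, 105.184], 'ft_force': [1.136, -0.201, -2.185], 'grip_width': 0.362, 'gripper_force': 60.389}
scene reader 0.71 [ 0.5163 -0.4776 -0.0021] [244. 156.]
scene reader_eye 0.76 [0.4124 0.2024 0.1532] [375. 219.]
scene housing_medium_label 0.93 [0.663  0.0089 0.1347] [264. 219.]
scene housing_long_label 0.69 [ 0.6223 -0.2615  0.1578] [236. 160.]
side reader 0.76 [0.3938 0.2712 0.1291] [278. 153.]
side reader_eye 0.81 [0.4112 0.2037 0.1593] [286. 159.]
side housing_medium_label 0.63 [0.6598 0.0066 0.1324] [370. 193.]
side housing_long_label 0.62 [ 0.6196 -0.2611  0.1553] [385. 256.]
wrist reader 0.88 [0.3949 0.2788 0.1312] [328. 227.]
```

```bash

python3 -m handwheel '[[0,0,0,0,0,-30,0],[0,0,0,0,0,-60,0],[0,0,0,0,0,-85,0],[0,0,0,0,0,-105,0],[0,0,0,0,0,-115,0],[0,0,0,0,0,-119,0],[0,0,0,0,0,-119,0],[0,0,0,0,0,-119,0]]'
python3 -m handwheel '[[0,0,0,0,0,-2,0],[0,0,0,0,0,-3,0],[0,0,0,0,0,-3,0]]'
```

```text
time_s: 53.17
tool_pos: [0.3932, 0.2703, 0.031]
ee_rot: [179.9, -0.0, 105.1]
ft_force: [0.1, -0.2, -1.9]
grip_width: 0.368
gripper_force: 60.6
time_s: 53.42
tool_pos: [0.393, 0.2702, 0.028]
ee_rot: [179.9, -0.0, 105.1]
ft_force: [-0.3, -0.5, -2.4]
grip_width: 0.367
gripper_force: 60.6
```

```bash

python3 -m handwheel '[[0,0,0,0,2,-1,0],[0,0,0,0,2,-3,0],[0,0,0,0,2,-3,0],[0,0,0,0,2,-3,0]]'
python3 -m handwheel '[[0,0,0,0,0,0,0.6],[0,0,0,0,0,0,0.6],[0,0,0,0,0,0,0.6],[0,0,0,0,0,0,0.8],[0,0,0,0,0,0,0.8],[0,0,0,0,0,40,0.8],[0,0,0,0,0,80,0.8],[0,0,0,0,0,120,0.8]]'
python3 -m handwheel '[[0,0,0,0,0,40,0.8],[0,0,0,0,0,80,0.8],[0,0,0,20,0,120,0.8],[0,0,0,40,0,150,0.8],[0,0,0,40,0,150,0.8],[0,0,0,40,0,150,0.8]]'
python3 - <<'E'
from d import *
st()
for c in ("scene","side","wrist"):
    s=snap(c,c+"12"); P=cloud(s); find(c,["reader","reader_eye","mat","chuck_mid_knob","chuck_right_knob","chuck_left_knob"],1)
    print(top(P,(.663,.007),.135,.03,0),top(P,(.6205,-.2585),.155,.03,0))
E
```

```text
time_s: 53.75
tool_pos: [0.3933, 0.2725, 0.0255]
ee_rot: [179.9, -0.0, 105.1]
ft_force: [-2.1, -0.5, 8.2]
grip_width: 0.366
gripper_force: 61.9
time_s: 54.42
tool_pos: [0.3921, 0.2717, 0.1453]
ee_rot: [-179.9, 0.0, 105.1]
ft_force: [2.0, 0.1, -0.0]
grip_width: 0.797
gripper_force: 0.0
time_s: 54.92
tool_pos: [0.4341, 0.2722, 0.296]
ee_rot: [179.8, -0.0, 105.0]
ft_force: [-1.2, -0.3, -1.7]
grip_width: 0.804
gripper_force: 0.0
{'time_s': 54.917, 'q': [23.516, 15.644, 82.666, -0.001, 81.464, 8.498], 'tool_pos': [0.434, 0.272, 0.296], 'ee_rot': [179.777, -0.033, 105.018], 'ft_force': [-1.181, -0.267, -1.733], 'grip_width': 0.804, 'gripper_force': 0.0}
scene reader 0.97 [0.3931 0.2793 0.0054] [394. 267.]
scene reader_eye 0.72 [ 0.6189 -0.261   0.1573] [237. 160.]
scene mat 0.6 [3.854e-01 2.813e-01 3.000e-04] [396. 268.]
scene chuck_mid_knob 0.84 [ 0.189  -0.379   0.1277] [327. 112.]
scene chuck_right_knob 0.75 [ 0.5867 -0.1699  0.1248] [260. 179.]
scene chuck_left_knob 0.94 [0.5744 0.3265 0.1266] [354. 282.]
(array([0.6637, 0.0109, 0.1339, 0.6615, 0.0103, 0.022 ]), 123) (array([ 0.6221, -0.2534,  0.1542,  0.6206, -0.2563,  0.0244]), 88)
side reader 0.61 [0.3922 0.2768 0.0057] [279. 175.]
side reader_eye 0.95 [0.4089 0.2068 0.0332] [287. 183.]
side mat 0.92 [0.3898 0.2753 0.0004] [279. 177.]
side chuck_mid_knob 0.96 [ 0.1839 -0.3804  0.1257] [249. 329.]
side chuck_right_knob 0.78 [ 0.5833 -0.1706  0.1244] [364. 240.]
side chuck_left_knob 0.6 [ 0.6161 -0.2608  0.1548] [384. 256.]
(array([0.6619, 0.0048, 0.1348, 0.6617, 0.0054, 0.0235]), 87) (array([ 0.6205, -0.2601,  0.1552,  0.6202, -0.258 ,  0.0218]), 126)
wrist reader 0.76 [0.3956 0.2831 0.0021] [297. 140.]
wrist reader_eye 0.9 [0.4128 0.202  0.0344] [293. 209.]
wrist mat 0.64 [0.3944 0.2812 0.0025] [296. 142.]
wrist chuck_mid_knob 0.57 [0.4122 0.1993 0.0313] [292. 210.]
wrist chuck_left_knob 0.71 [0.5712 0.3318 0.1224] [479. 154.]
None None
```

View pics/wrist12.png

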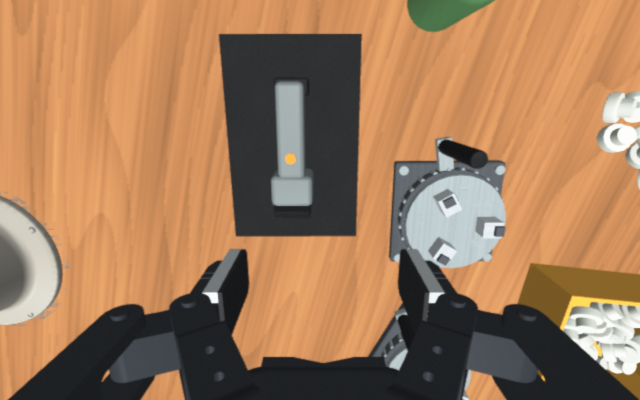

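View pics/side12.png

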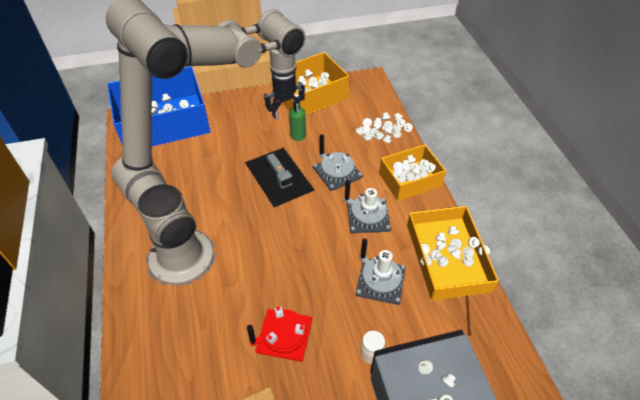

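The wrist view shows the reader flat in the middle of the mat at (292,145) and the left chuck shut. The side view shows both housings upright in their chucks at (371,205) and (384,268). I'll check the sleeve angles against the base plates before handing in.

```bash

cat > b.py <<'E'
from d import *
import sys
s=snap("wrist","b"+sys.argv[1]); P=cloud(s)
for n,c in (("left",(.6125,.241)),("mid",(.663,.0068)),("right",(.621,-.2582))):
    r=np.hypot(*(P[:,:2]-c).T); m=(r<.1)&(P[:,2]>.005)&(P[:,2]<.028); Q=P[m]
    if len(Q)<300: print(n,len(Q)); continue
    rc=cv2.minAreaRect(Q[:,:2].astype(np.float32))
    k=top(P,{"left":(.572,.327),"mid":(.6025,.0815),"right":(.586,-.1705)}[n],.126,.025,0)
    print(n,len(Q),np.round(np.percentile(Q[:,2],[5,50,95]),3),np.round(rc[0],4),np.round(rc[1],4),round(rc[2],1))
    if k is not None: print("  knob",k[0][3:5],"phi",np.degrees(np.arctan2(k[0][4]-c[1],k[0][3]-c[0])).round(1))
E
python3 b.py 1
python3 -m handwheel '[[0,0,0,8,-40,5,0.8],[0,0,0,16,-80,20,0.8],[0,0,0,24,-120,35,0.8],[0,0,0,32,-160,50,0.8],[0,0,0,40,-200,60,0.8],[0,0,0,48,-240,70,0.8],[0,0,0,56,-280,80,0.8],[0,0,0,60,-310,80,0.8]]'
python3 -m handwheel '[[0,0,0,0,-20,0,0.8],[0,0,0,0,-20,0,0.8],[0,0,0,0,-20,0,0.8]]'
python3 b.py 2
```

```text
left 2432 [0.01  0.017 0.024] [0.6091 0.2523] [0.1424 0.1645] 14.9
  knob [0.5717 0.327 ] phi 115.4
mid 534 [0.006 0.016 0.026] [0.6038 0.0355] [0.1053 0.0176] 78.3
right 0
time_s: 56.68
tool_pos: [0.4934, -0.0404, 0.3764]
ee_rot: [179.8, 0.1, 105.0]
ft_force: [0.7, -0.2, 0.2]
grip_width: 0.803
gripper_force: 0.0
time_s: 56.93
tool_pos: [0.4927, -0.0587, 0.3743]
ee_rot: [-180.0, -0.0, 104.9]
ft_force: [0.3, 0.8, -0.4]
grip_width: 0.798
gripper_force: 0.0
left 1160 [0.008 0.016 0.023] [0.6298 0.177 ] [0.1408 0.0143] 13.8
mid 2056 [0.013 0.017 0.023] [0.658 0.008] [0.1424 0.1511] 79.3
  knob [0.6033 0.0812] phi 128.7
right 1155 [0.008 0.016 0.024] [ 0.6137 -0.2536] [0.1447 0.1271] 64.4
  knob [ 0.5857 -0.1702] phi 111.9
```

View pics/b2.png

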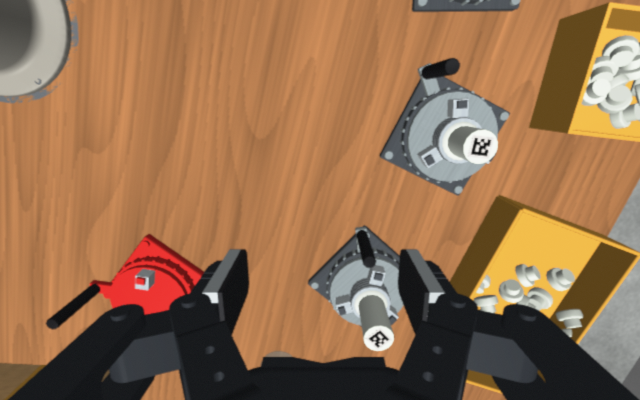

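The picture shows jaws against both housings, at (465,140) and (372,300). Measured from their base plates, the mid sleeve is at about 1.28 rad and the right at about 1.31 rad, so both are tight. I'll hand in.

```bash
python3 -c "
from bench import manip
print(manip.job_done())"
```

```text
the job is handed in; nothing more can be done
None
```

Job handed in at about 57 s with no verdict returned: medium and long housings (no short one was there) are clamped in the mid and right chucks with the knobs settled at about 1.3 rad, their labels were held in the reader's sight for over 2 s each in that order, the left chuck is shut to its stop, and the reader lies flat mid-mat; note that both clamped sleeves were pushed past the stated 1.3–1.5 rad while tightening (mid to about 1.7, right to about 1.55).

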